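# Wipe the inspection pan clear and set up a gauge under the sliding magnifier

## Task

Slide the magnifier by its carriage grip to the right-hand end stop, then wipe every metal chip off the pan into the trough with the scraper block (the chips are sharp: never touch them with the fingers) and put the scraper back upright in its dish. After the chips are off, lay the gauge dial up in the middle of the pan with its stem pointing to the open front, slide the magnifier back so that its lens is centred over the dial, and tilt the lens level. Leave the mug and the tape spool alone.

Things in the scene. Friction and masses are not known exactly. Their poses are not given: they have to be found in the camera images.
- station: inspection station fixed to the bench: a grey pan with a flat dark steel floor, 200 mm (x) by 264 mm (y), 50 mm above the bench, open at the front (-x, towards the robot), closed at back, left and right by 4 mm thick rims 12 mm above the floor; a chip trough in front, a magnifier on a rail behind. Origin on the bench under the floor's middle; x away from the robot, y left, z up
- pan_middle (a point): middle of the pan floor, on its surface; axes as the station
- pan_front_edge (a point): middle of the pan's open front edge, on the floor surface, 100 mm in front of pan_middle
- trough (a point): centre of the floor of the steel chip trough in front of the pan's open edge; axes as the station; the trough spans +-45 mm in x and +-134 mm in y, its floor is 3 mm and its walls are 40 mm above the bench
- carriage (a joint): position (m) of the magnifier carriage on its rail (along the station's y, centre line 135 mm behind pan_middle, top 35 mm above the bench): 0 at the right-hand end stop (-y), grows to the left up to 0.245; at 0.190 the lens is at the middle of the pan's width. About 2.5 N friction; stays where it is left
- slider_grip (a point): the carriage's upright black grip, 22 mm wide in y, 28 mm in x, 42 mm high; this point is 13 mm below its top, 80 mm above the bench. It stands on the rail 130 mm to the left of the lens's middle and moves with the carriage
- lens_head (a joint): tilt (rad) of the magnifier's lens head: 0 when the lens is level, grows as its front (-x) side is raised; range -0.35 to 1.15; a stiff friction hinge (about 0.28 N m) that stays where it is left
- lens_hinge (a point): the tilt hinge's axis (along the station's y), 65 mm in front of the rail's centre line, 180 mm above the bench
- lens_centre (a point): centre of the round lens (rim 115 mm across, 11 mm thick), 70 mm in front of the hinge; when the lens is level and the carriage at 0.190 it stands straight above pan_middle, 180 mm above the bench
- lens_grip (a point): the lens head's front grip, a black disc 20 mm in diameter and 14 mm wide (along y) at the end of a short stalk, 155 mm in front of the hinge; turns with the lens
- scraper: scraper block: white plastic block 40 x 120 x 24 mm with a straight steel wiping edge along its -x long side, and a wooden grip on top, 26 mm thick in x, 92 mm long in y, from 28 to 72 mm above the underside; 0.22 kg. Origin at the centre of the underside, z up. It stands upright in its dish at the start
- dish: the scraper's shallow steel dish, fixed on the bench to the left or the right of the station, 90 x 170 mm outside (its x, y), walls 3 mm thick and 11 mm high, inner floor 3 mm above the bench; origin under its centre on the bench; the scraper lies along its long y axis
- gauge: round dial pressure gauge lying on its back, dial up, on the other side of the station from the dish: case 65 mm in diameter and 32 mm high, 0.38 kg; a 15 mm thick stem sticks out in its -x direction, 15 mm above its underside; origin on the underside, 12.5 mm from the case centre towards the stem
- dial_centre (a point): centre of the gauge's dial, 30 mm above its underside
- stem_end (a point): free end of the gauge's stem, 58 mm from the dial centre, 15 mm above its underside
- mug: white mug, a bystander at the right rear
- tape: blue spool of sealing tape, 54 mm across and 14 mm high, lying at the right front, a bystander
- chip_1: a loose aluminium turning on the pan floor (a helical curl 44 mm long, 15 mm thick; sharp, not to be touched with the fingers); origin at the middle of its underside while it lies as at the start; may be absent
- chip_2: a loose aluminium turning on the pan floor (a C-shaped curl about 40 mm across, 10 mm high; sharp, not to be touched with the fingers); origin at the middle of its underside while it lies as at the start; may be absent
- chip_3: a loose aluminium turning on the pan floor (a helical curl 40 mm long, 14 mm thick; sharp, not to be touched with the fingers); origin at the middle of its underside while it lies as at the start; may be absent
- chip_4: a loose aluminium turning on the pan floor (a helical curl 46 mm long, 14 mm thick; sharp, not to be touched with the fingers); origin at the middle of its underside while it lies as at the start; may be absent
- chip_5: a loose aluminium turning on the pan floor (a C-shaped curl about 42 mm across, 11 mm high; sharp, not to be touched with the fingers); origin at the middle of its underside while it lies as at the start; may be absent

How it is judged:
By the outcome, as a careful person would: the job done as asked, in the order asked, and still so for the second after the job is handed in, with the robot touching nothing.
Of chip_1, chip_2, chip_3, chip_4, chip_5 only 3 to 5 are there at a start; the rules pass over those that are not, and their reading is None.
At some moment in a run one of gauge may be knocked a few centimetres aside while the robot is not near it.
It also fails if it takes over 210 s, if anything falls off the work surface, if the arm or the gripper's body presses on something with over 40 N, if the wrist force passes 120 N, or if a joint passes its speed limit or range.

## Robot

A 7-joint arm with a two-finger parallel gripper is mounted at the origin on a cart in front of the work surface, level with it; the furniture and walls round the work are solid. World frame = base frame: x ahead of the robot, y to its left, z up, the work surface at z = 0. Lengths are in m, angles in rad, forces in N, time in s.
With the tool pointing down it reaches from about 0.425 to 0.925 m from the base axis. Payload 6.8 kg.
Tool frame: the origin (TCP) lies between the finger pads; the fingertips stand 11 mm ahead of it and the grasp point (between the pads) lies 8 mm behind it; z points along the fingers, y is the line along which they close (so a half turn about z gives the same grasp; the last joint's range is limited). The gripper opens to 85 mm and grips with 20 to 120 N. Pads are 22 mm wide; open, the fingers measure 114 mm over their backs; the gripper's body (76 mm by 85 mm) begins 54 mm behind the grasp point. The pads swing forward as they close: fully open they stand 13 mm farther back than shut.
Start: joints at [1.031, 0.477, 0.022, 1.555, -0.011, 1.109, -0.083], TCP at [0.283, -0.613, 0.242] pointing down, gripper open.
Joint ranges: [-2.96, 2.96], [-0.34, 2.1], [-1.41, 1.46], [0.24, 2.44], [-1.37, 4.51], [0.17, 1.92], [-2.96, 2.96]. Speed limits (rad/s): [2.39, 2.39, 3.14, 3.14, 3.14, 3.14, 3.14].

## Interface

Orientations are given as a rotation vector (axis times angle).
In Python, from bench import r gives the robot as it stands.
- The arm moves only by the tool send_rows, never from a script. Its argument "deltas" is a list of rows, each an object of numbers: "dx", "dy", "dz": the shift along the world's x, y, z in mm; "rx", "ry", "rz": the turn, a rotation vector about the world's x, y, z in degrees. A call has 1 to 5 rows; each row is the pose to reach, as a shift and turn from the pose commanded when the call began; what a row does not reach only later rows make up. A row lasts 1/12 s, in which the tool goes at most 41.7 mm and 7.16 degrees, less where a joint would pass 70% of its speed; a pose out of reach is approached as far as the arm can. A call with a gripper value outside its range is refused whole. "jaw" is the finger opening in mm, from 0 to 85.4, set as the call begins (left out, the last holds). The fingers move at their own pace and stop on an object; "newtons" is the grip in N (left out, the last holds). Time passes only in rows, so rows that repeat a pose let the fingers close. It gives the time, the measured TCP pose, the force, the opening and the grip force at its end, in the units of the state.
- r.get_obs(): the state, without advancing time (a new reading comes with each control period).
- r.grab_frame(name): name is "scene" or "top"; returns a dict with "frame" (480x640x3 uint8, blue, green, red), "z_map" (480x640 float32, m along the optical axis (not along the pixel's ray), 0 where there is no reading), "vertical_fov" (degrees; the focal length in pixels is half the picture's height over the tangent of half this angle, whatever the lens; pixels are square), "cx", "cy" (the principal point, pixels), "xyz" and "orientation" of the camera in the world. Camera axes: x right, y down, z forward; pixel columns grow to the right and rows downward; lengths in m; the calibration is good to about 2 mm. A picture is of the moment at which its call begins.
- r.hand_in(): hands the job in; it is judged then, once.
The state is a dict: "clock": time; "joints": joint angles; "qvel": joint speeds; "tau": joint torques, N m; "tcp_pos": TCP position; "orientation": TCP orientation; "contact_force": force on the tool from outside, world axes, zero at the start; "moment": the same for the moment, N m; "grip_width": finger opening in m; "gripper_force": force on a finger pad.
Only numpy, scipy, OpenCV 4.12 (cv2) and the standard library are available. Lean on these libraries where they do the work, as an engineer would, in place of code of your own. Each camera call takes 0.05 s, during which the arm holds its last target. There are 200 camera calls.

## Working session

There is one attempt and no reset: what is moved stays moved. The work goes in short steps, Python scripts to look and compute and a tool call to move; the robot and the scene stay as the last step left them, time stands still between calls to the robot, and variables do not carry over. Pictures are saved under pics/ and viewed, at most 14 in all, crops included, and the job is handed in when it is done.

Besides the shell and the picture viewer there is one more tool, called after "Emit:" as a command line: name --argument value ..., lists and objects as JSON in quotes. send_rows: Moves the arm, as the interface text tells. Its arguments: {"type":"object","properties":{"deltas":{"type":"array","items":{"type":"object","properties":{"dx":{"type":"number"},"dy":{"type":"number"},"dz":{"type":"number"},"rx":{"type":"number"},"ry":{"type":"number"},"rz":{"type":"number"}}}},"jaw":{"type":"number"},"newtons":{"type":"number"}},"required":["deltas"]}

```bash
mkdir -p pics; cat > h.py <<'E'
import numpy as np, cv2
from scipy.spatial.transform import Rotation as R
from bench import r
def rot(o):
    o=np.array(o,float)
    if o.shape==(3,3): return o
    return R.from_rotvec(o).as_matrix() if o.size==3 else R.from_quat(o).as_matrix()
def grab(n,save=None):
    g=r.grab_frame(n)
    if save: cv2.imwrite('pics/'+save,g['frame'])
    f=240/np.tan(np.radians(g['vertical_fov'])/2)
    v,u=np.mgrid[:480,:640]; z=g['z_map']
    P=np.stack([(u-g['cx'])/f*z,(v-g['cy'])/f*z,z],-1)@rot(g['orientation']).T+np.array(g['xyz'])
    P[z==0]=np.nan
    return g,P
def proj(g,p):
    f=240/np.tan(np.radians(g['vertical_fov'])/2)
    c=(np.atleast_2d(p)-np.array(g['xyz']))@rot(g['orientation'])
    return np.c_[c[:,0]/c[:,2]*f+g['cx'],c[:,1]/c[:,2]*f+g['cy']]
E
python3 - <<'E'
from h import *
for n in('scene','top'):
    g,P=grab(n,n+'0.png'); print(n,g['xyz'],g['orientation'],g['vertical_fov'],g['cx'],g['cy'])
    np.save('pics/%s0.npy'%n,P)
print(r.get_obs())
E
```

```text
scene [-0.25820252  0.64095104  0.70265287] [-1.07035376  2.1356016  -1.26554676] 54.35662447898546 322.5483581125057 245.30716730455725
top [0.31991756 0.03250711 1.17184404] [-2.13672198  2.11454432 -0.20357646] 56.9185709132509 324.2543443529618 236.4201572938208
{'clock': 0.1, 'joints': array([ 1.03086918,  0.47775161,  0.02233354,  1.55632508, -0.01149432,
        1.1092792 , -0.08308582]), 'qvel': array([ 2.05432198e-03, -1.09273033e-03, -3.42270718e-04, -2.56427413e-03,
        7.50675887e-05,  3.60189086e-04,  9.21530453e-05]), 'tau': array([ 4.69810126e-03, -5.97766757e+01,  1.61387902e+00, -2.81958014e+01,
        1.28332412e-02,  5.04709882e-03,  4.28292230e-05]), 'tcp_pos': array([ 0.28229629, -0.61258629,  0.24141143]), 'orientation': array([-3.06710231e+00, -6.72787885e-01,  7.33117666e-04]), 'contact_force': array([-0.15513229, -0.65641005, -0.28676724]), 'moment': array([0.0072934 , 0.01206093, 0.0059508 ]), 'gripper_force': 0.0, 'grip_width': 0.08522174190031022}
```

View pics/scene0.png

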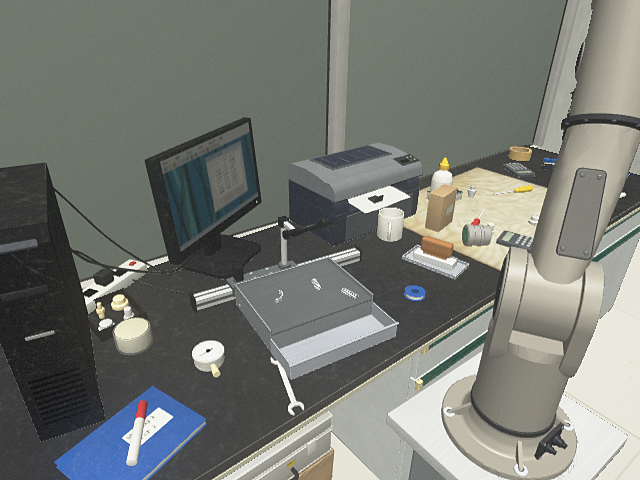

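View pics/top0.png

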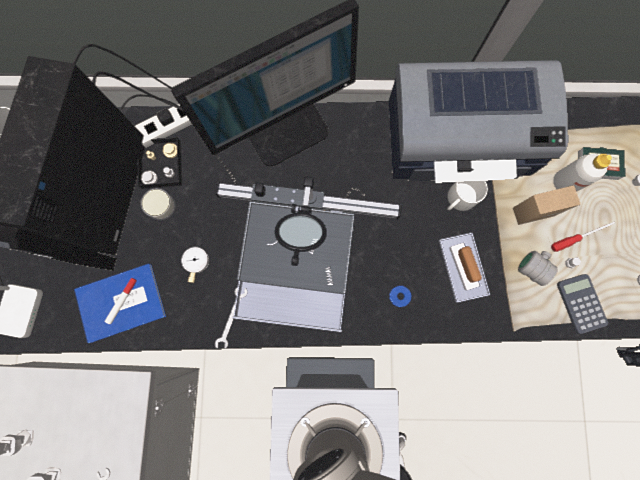

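The pictures show the pan at top px (295,265), with the trough below it and the lens over the pan at (300,232). The carriage grip is at (260,187), the dish and scraper at (465,267), the gauge at (194,262) with its stem down, the mug at (463,196) and the tape at (400,296). Three or more chips are visible, and there may be others under the lens.

```bash
python3 - <<'E'
from h import *
P=np.load('pics/top0.npy'); S=np.load('pics/scene0.npy')
def reg(P,u0,u1,v0,v1,z0,z1):
    Q=P[v0:v1,u0:u1].reshape(-1,3); return Q[(Q[:,2]>z0)&(Q[:,2]<z1)]
def rect(n,Q):
    print(n,len(Q),Q.mean(0).round(4),cv2.minAreaRect((Q[:,:2]*1000).astype(np.float32)))
rect('floor',reg(P,235,360,195,300,.044,.056))
rect('rim+floor',reg(P,235,360,195,300,.044,.068))
rect('trough',reg(P,232,350,280,335,-.0,.045))
rect('rail',reg(P,215,402,180,220,.025,.04))
rect('troughwall',reg(P,232,350,280,335,.03,.045))
rect('sgrip',reg(P,250,275,175,200,.085,.1))
rect('lens',reg(P,270,330,205,256,.12,.25))
Q=reg(P,270,330,205,256,.12,.25)
print(np.linalg.svd(Q-Q.mean(0),full_matrices=False)[2][2])
rect('lensgrip',reg(P,288,302,250,268,.12,.35)); print(reg(P,288,302,250,268,.12,.35).max(0))
rect('dish',reg(P,435,495,228,305,.003,.014))
rect('scrblock',reg(P,435,495,228,305,.02,.035))
rect('scrgrip',reg(P,435,495,228,305,.06,.09))
rect('gauge',reg(P,175,215,240,275,.022,.045))
rect('stem',reg(P,180,210,274,290,.01,.03))
rect('tape',reg(P,385,415,280,310,.006,.03))
rect('mug',reg(P,440,492,175,215,.05,.15))
for z in np.arange(-.01,.03,.005): print(z,len(reg(P,435,495,228,305,z,z+.005)),end=' ')
for n in('scene','top'):
    im=cv2.imread('pics/%s0.png'%n)
    c=im[255:375,220:410] if n=='scene' else im[180:335,210:405]
    cv2.imwrite('pics/c%s.png'%n,cv2.resize(c,None,fx=4 if n=='scene' else 3.8,fy=4 if n=='scene' else 3.8,interpolation=cv2.INTER_CUBIC))
E
```

```text
floor 6621 [0.5003 0.104  0.0506] ((524.65869140625, 98.62396240234375), (269.6014099121094, 248.68890380859375), 84.2116470336914)
rim+floor 7229 [0.503  0.1031 0.0515] ((524.703369140625, 96.97322845458984), (273.4034729003906, 248.50929260253906), 84.06202697753906)
trough 5041 [0.3476 0.1197 0.0071] ((353.0735778808594, 115.32168579101562), (139.4735565185547, 308.6005554199219), 0.5851461887359619)
rail 1361 [0.6285 0.0422 0.0344] ((632.21826171875, 73.255859375), (490.12396240234375, 42.8134880065918), 83.95668029785156)
troughwall 414 [0.3331 0.1222 0.0403] ((356.8475036621094, 115.6809310913086), (275.32763671875, 99.94337463378906), 83.50631713867188)
sgrip 90 [0.6473 0.1952 0.0919] ((646.6583862304688, 194.91650390625), (27.073341369628906, 23.095417022705078), 1.1022511720657349)
lens 1706 [0.5155 0.0811 0.219 ] ((516.239501953125, 85.53607177734375), (119.75392150878906, 106.48025512695312), 35.94407653808594)
[-0.51803457  0.0574768  -0.85342639]
lensgrip 108 [0.4463 0.0883 0.2652] ((447.2327575683594, 88.65069580078125), (21.229698181152344, 34.155029296875), 89.4906845
[... 412 characters left out ...]
031, 28.046499252319336), 18.02720832824707)
gauge 527 [0.4703 0.3639 0.0313] ((471.0318603515625, 364.5496520996094), (66.26348876953125, 64.42884063720703), 46.35152053833008)
stem 48 [0.4238 0.3713 0.0204] ((424.704833984375, 370.9896240234375), (14.309072494506836, 21.72109603881836), 78.641845703125)
tape 310 [ 0.3836 -0.1713  0.0148] ((384.78253173828125, -170.55206298828125), (75.11469268798828, 68.64471435546875), 87.5686264038086)
mug 712 [ 0.6553 -0.3304  0.0908] ((645.0435180664062, -324.4852600097656), (73.72604370117188, 130.85704040527344), 2.390015125274658)
-0.01 7 -0.005 593 0.0 2188 0.004999999999999999 686 0.01 219 0.015000000000000001 59 0.019999999999999997 118 0.025 209
```

View pics/cscene.png

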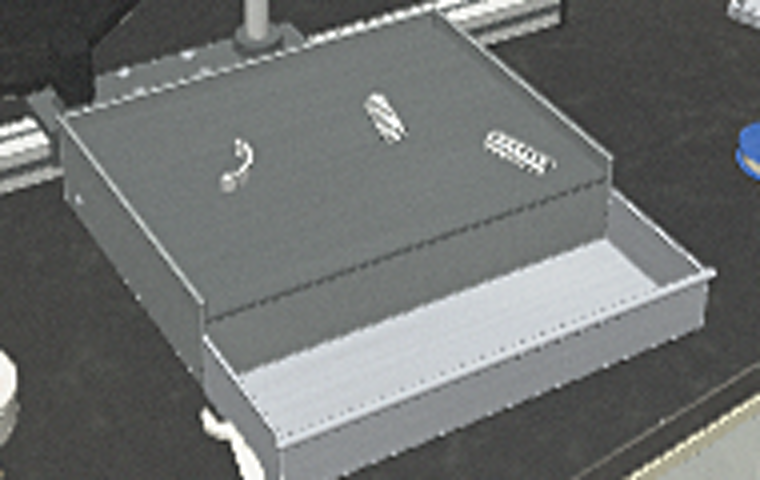

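View pics/ctop.png

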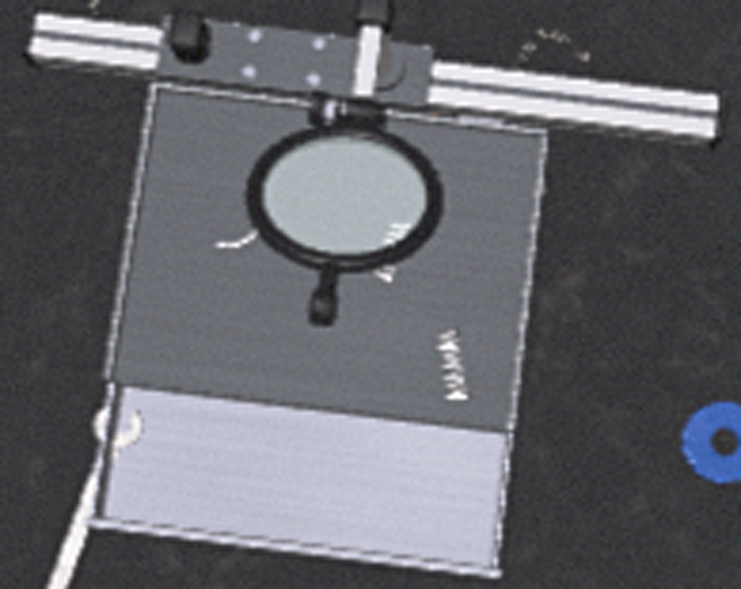

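```bash
python3 - <<'E'
from h import *
yaw=np.radians(-6.0); Rm=np.array([[np.cos(yaw),-np.sin(yaw)],[np.sin(yaw),np.cos(yaw)]])
for n,box in(('top',(225,410,170,340)),('scene',(190,410,235,380))):
    P=np.load('pics/%s0.npy'%n); u0,u1,v0,v1=box
    Q=P[v0:v1,u0:u1].reshape(-1,3); Q=Q[np.isfinite(Q).all(1)]
    s=Q[:,:2]@Rm; z=Q[:,2]
    m=(abs(z-.062)<.004); print(n,'rim pts',m.sum(),'x pct',np.percentile(s[m,0],[1,50,99]).round(4),'y',np.percentile(s[m,1],[1,5,50,95,99]).round(4))
    for ax,nm in((0,'x'),(1,'y')):
        h,e=np.histogram(s[m,ax],bins=np.arange(-.2,.8,.004)); i=np.argsort(h)[-6:]; print(nm,[(round(e[k]+.002,3),h[k]) for k in sorted(i)])
    m=(abs(z-.05)<.003)&(s[:,1]>-.06)&(s[:,1]<.35); print('floor x',np.percentile(s[m,0],[.5,2,98,99.5]).round(4),'y',np.percentile(s[m,1],[.5,2,98,99.5]).round(4))
    m=(abs(z-.003)<.004)&(s[:,0]<.45); print('trfloor x',np.percentile(s[m,0],[1,5,50,95,99]).round(4))
    m=(abs(z-.040)<.003)&(s[:,0]<.45)&(s[:,0]>.25); 
    for ax,nm in((0,'x'),(1,'y')):
        h,e=np.histogram(s[m,ax],bins=np.arange(-.2,.8,.004)); i=np.argsort(h)[-6:]; print('trw',nm,[(round(e[k]+.002,3),h[k]) for k in sorted(i)])
    # rail line fit
    m=(abs(z-.035)<.004)&(s[:,0]>.57); 
    a,b=np.polyfit(s[m,1],s[m,0],1); print('rail',m.sum(),np.degrees(a),a*.1+b, np.percentile(s[m,1],[1,99]))
    # chips
    m=(z>.056)&(z<.07)&(s[:,0]>.41)&(s[:,0]<.58)
print('sgrip st',np.array([.6467,.1949])@Rm,'lens',np.array([.516,.0855])@Rm,'lgrip',np.array([.447,.0887])@Rm)
E
```

```text
top rim pts 512 x pct [0.3921 0.5416 0.715 ] y [-0.1016  0.0153  0.1206  0.286   0.2868]
x [(np.float64(0.43), np.int64(13)), (np.float64(0.482), np.int64(11)), (np.float64(0.586), np.int64(17)), (np.float64(0.59), np.int64(116)), (np.float64(0.594), np.int64(17)), (np.float64(0.714), np.int64(12))]
y [(np.float64(0.014), np.int64(23)), (np.float64(0.018), np.int64(103)), (np.float64(0.122), np.int64(14)), (np.float64(0.126), np.int64(11)), (np.float64(0.282), np.int64(57)), (np.float64(0.286), np.int64(81))]
floor x [0.3893 0.3916 0.6364 0.6428] y [0.0204 0.0244 0.2801 0.2834]
trfloor x [0.2494 0.2647 0.3383 0.4326 0.4466]
trw x [(np.float64(0.294), np.int64(99)), (np.float64(0.298), np.int64(84)), (np.float64(0.326), np.int64(5)), (np.float64(0.358), np.int64(5)), (np.float64(0.374), np.int64(5)), (np.float64(0.39), np.int64(13))]
trw y [(np.float64(0.018), np.int64(44)), (np.float64(0.042), np.int64(7)), (np.float64(0.062), np.int64(6)), (np.float64(0.082), np.int64(6)), (np.float64(0.286), np.int64(35)), (np.float64(0.29), np.int64(6))]
rail 1148 -0.5528825742389729 0.62310311538
[... 555 characters left out ...]
8  0.3902 0.6172 0.8326] y [0.0239 0.0277 0.2828 0.293 ]
trfloor x [0.2461 0.2603 0.3574 0.4297 0.4458]
trw x [(np.float64(0.29), np.int64(20)), (np.float64(0.294), np.int64(211)), (np.float64(0.298), np.int64(89)), (np.float64(0.386), np.int64(28)), (np.float64(0.39), np.int64(179)), (np.float64(0.394), np.int64(7))]
trw y [(np.float64(0.022), np.int64(23)), (np.float64(0.026), np.int64(31)), (np.float64(0.274), np.int64(11)), (np.float64(0.282), np.int64(12)), (np.float64(0.29), np.int64(19)), (np.float64(0.294), np.int64(72))]
rail 607 0.5388633158432434 0.6454900540384008 [-0.11824838  0.39047429]
sgrip st [0.62278471 0.26143087] lens [0.50423611 0.13896831] lgrip [0.43527961 0.13493832]
```

```bash
python3 - <<'E'
from h import *
o=r.get_obs(); print(R.from_rotvec(o['orientation']).as_matrix().round(3))
yaw=np.radians(-6.0); Rm=np.array([[np.cos(yaw),-np.sin(yaw)],[np.sin(yaw),np.cos(yaw)]])
P=np.load('pics/top0.npy'); S=np.load('pics/scene0.npy')
for n,A in(('t',P),('s',S)):
    Q=A.reshape(-1,3);Q=Q[np.isfinite(Q).all(1)]; s=Q[:,:2]@Rm-[.488,.154]
    m=(abs(s[:,0])<.09)&(abs(s[:,1])<.12)&(Q[:,2]>.0555)&(Q[:,2]<.075)
    pts=(s[m]*1000).astype(np.float32); 
    used=np.zeros(len(pts),bool)
    while not used.all():
        i=np.where(~used)[0][0]; d=np.zeros(len(pts),bool); d[i]=1
        for _ in range(10): d=(np.linalg.norm(pts[:,None]-pts[d][None],axis=2)<9).any(1)&~used
        used|=d
        if d.sum()>3: print(n,d.sum(),pts[d].mean(0),pts[d].min(0),pts[d].max(0))
    for p in ((.647,.195),(.63,.03)):
        m=(np.hypot(Q[:,0]-p[0],Q[:,1]-p[1])<.16)&(Q[:,2]>.1); d=np.hypot(Q[m,0]-p[0],Q[m,1]-p[1])
        for lo in np.arange(.02,.16,.02):
            k=(d>lo)&(d<=lo+.02)
            if k.any(): print(n,p,lo.round(2),Q[m][k].mean(0).round(3),Q[m][k][:,2].min().round(3),Q[m][k][:,2].max().round(3))
im=cv2.imread('pics/scene0.png'); im2=cv2.imread('pics/top0.png')
a=cv2.resize(im[225:285,395:475],(800,600),interpolation=cv2.INTER_CUBIC)[:, :]; b=cv2.resize(im2[225:310,430:500],(494,600),interpolation=cv2.INTER_CUBIC)
cv2.imwrite('pics/scr.png',np.hstack([cv2.resize(a,(480,360)),cv2.resize(b,(296,360))]))
E
```

```text
[[ 0.908  0.419 -0.001]
 [ 0.419 -0.908  0.001]
 [-0.    -0.002 -1.   ]]
t 18 [ 2.6946554 57.751053 ] [-7.053796 42.289677] [ 9.952901 71.991394]
t 10 [ -6.4176826 -42.364105 ] [-10.845191 -48.077557] [  0.5775005 -33.77699  ]
t 4 [-30.829144 -35.83409 ] [-34.51045  -41.032124] [-25.949493 -31.433311]
t 43 [-64.723816 -94.21453 ] [ -83.704285 -103.38138 ] [-43.53297 -83.90038]
t (0.647, 0.195) 0.1 [0.598 0.092 0.189] 0.177 0.194
t (0.647, 0.195) 0.12 [0.684 0.184 0.163] 0.1 0.222
t (0.647, 0.195) 0.14 [0.753 0.247 0.246] 0.1 0.363
t (0.63, 0.03) 0.02 [0.63  0.063 0.177] 0.102 0.196
t (0.63, 0.03) 0.04 [0.614 0.072 0.188] 0.172 0.195
t (0.63, 0.03) 0.06 [0.573 0.071 0.188] 0.174 0.2
t (0.63, 0.03) 0.08 [0.553 0.073 0.196] 0.18 0.209
t (0.63, 0.03) 0.1 [0.531 0.071 0.208] 0.18 0.223
t (0.63, 0.03) 0.12 [0.513 0.078 0.22 ] 0.201 0.237
t (0.63, 0.03) 0.14 [0.495 0.088 0.232] 0.211 0.248
s 44 [  7.058653 -36.195892] [-12.366802 -47.223125] [ 27.002466 -27.646814]
s 44 [-64.475174 -86.405365] [ -85.380714 -100.048065] [-42.26506 -74.99761]
s 23 [ 8.684667 62.520775] [-2.5627172 50.62877  ] [29.81569 78.4333 ]
s (0.647, 0.195) 0.1 [0.623 0.084 0.161] 0.101 0.192
s (0.647, 0.195) 0.12 [0.702 0.194 0.142] 0.1 0.221
s (0.647, 0.195) 0.14 [0.769 0.267 0.222] 0.1 0.358
s (0.63, 0.03) 0.02 [0.63  0.067 0.163] 0.102 0.192
s (0.63, 0.03) 0.04 [0.627 0.078 0.16 ] 0.1 0.193
s (0.63, 0.03) 0.06 [0.59  0.081 0.183] 0.175 0.186
s (0.63, 0.03) 0.08 [0.56  0.084 0.182] 0.169 0.195
s (0.63, 0.03) 0.1 [0.548 0.088 0.187] 0.172 0.203
s (0.63, 0.03) 0.12 [0.539 0.123 0.196] 0.196 0.196
s (0.63, 0.03) 0.14 [0.503 0.101 0.223] 0.204 0.244
```

View pics/scr.png

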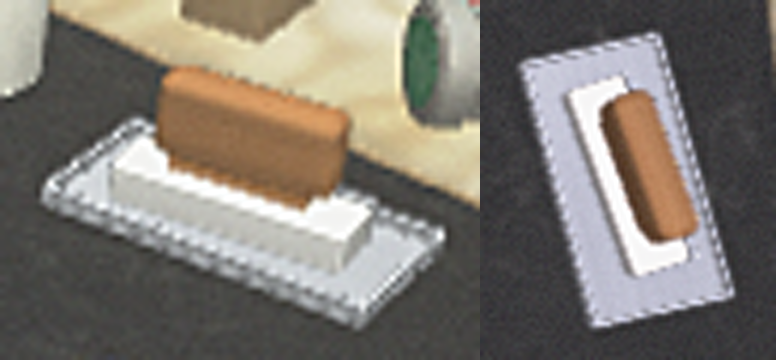

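Emit:
send_rows --deltas '[{"dx": 15,"dy": 30,"dz": 24,"rz": -6},{"dx": 30,"dy": 60,"dz": 48,"rz": -12},{"dx": 45,"dy": 90,"dz": 72,"rz": -18},{"dx": 60,"dy": 120,"dz": 96,"rz": -24},{"dx": 75,"dy": 150,"dz": 120,"rz": -30.8}]' --jaw 85

```text
$.deltas[0]: bad value
```

Emit:
send_rows --deltas '[{"dx": 16,"dy": 37},{"dx": 33,"dy": 74},{"dx": 49,"dy": 111},{"dx": 66,"dy": 148},{"dx": 82,"dy": 185}]'

```text
$.deltas[0]: bad value
```

Emit:
send_rows --deltas '[{"dx": 15,"dy": 30,"dz": 24,"rx": 0,"ry": 0,"rz": -6},{"dx": 30,"dy": 60,"dz": 48,"rx": 0,"ry": 0,"rz": -12},{"dx": 45,"dy": 90,"dz": 72,"rx": 0,"ry": 0,"rz": -18},{"dx": 60,"dy": 120,"dz": 96,"rx": 0,"ry": 0,"rz": -24},{"dx": 75,"dy": 150,"dz": 120,"rx": 0,"ry": 0,"rz": -30.8}]' --jaw 85

```text
clock: 0.52
tcp_pos: [0.3577, -0.4613, 0.3629]
orientation: [-3.136, 0.174, 0.001]
contact_force: [1.1, 0.3, 0.7]
grip_width: 0.0848
gripper_force: 0.0
```

Emit:
send_rows --deltas '[{"dx": 16,"dy": 37,"dz": 0,"rx": 0,"ry": 0,"rz": 0},{"dx": 33,"dy": 74,"dz": 0,"rx": 0,"ry": 0,"rz": 0},{"dx": 49,"dy": 111,"dz": 0,"rx": 0,"ry": 0,"rz": 0},{"dx": 66,"dy": 148,"dz": 0,"rx": 0,"ry": 0,"rz": 0},{"dx": 82,"dy": 185,"dz": 0,"rx": 0,"ry": 0,"rz": 0}]'

```text
clock: 0.93
tcp_pos: [0.4397, -0.276, 0.3621]
orientation: [3.137, -0.166, -0.0]
contact_force: [1.0, -0.2, -0.5]
grip_width: 0.0849
gripper_force: 0.0
```

Emit:
send_rows --deltas '[{"dx": 16,"dy": 37,"dz": 0,"rx": 0,"ry": 0,"rz": 0},{"dx": 33,"dy": 74,"dz": 0,"rx": 0,"ry": 0,"rz": 0},{"dx": 49,"dy": 111,"dz": 0,"rx": 0,"ry": 0,"rz": 0},{"dx": 66,"dy": 148,"dz": 0,"rx": 0,"ry": 0,"rz": 0},{"dx": 82,"dy": 185,"dz": 0,"rx": 0,"ry": 0,"rz": 0}]'

```text
clock: 1.35
tcp_pos: [0.5217, -0.0912, 0.3622]
orientation: [3.137, -0.166, -0.0]
contact_force: [0.0, -0.7, -0.4]
grip_width: 0.0846
gripper_force: 0.0
```

Emit:
send_rows --deltas '[{"dx": 16,"dy": 37,"dz": 0,"rx": 0,"ry": 0,"rz": 0},{"dx": 33,"dy": 74,"dz": 0,"rx": 0,"ry": 0,"rz": 0},{"dx": 49,"dy": 111,"dz": 0,"rx": 0,"ry": 0,"rz": 0},{"dx": 66,"dy": 148,"dz": 0,"rx": 0,"ry": 0,"rz": 0},{"dx": 82,"dy": 185,"dz": 0,"rx": 0,"ry": 0,"rz": 0}]'

```text
clock: 1.77
tcp_pos: [0.6038, 0.0936, 0.3619]
orientation: [3.137, -0.167, -0.001]
contact_force: [0.8, -0.1, -0.2]
grip_width: 0.0854
gripper_force: 0.0
```

Emit:
send_rows --deltas '[{"dx": 15,"dy": 35,"dz": 0,"rx": 0,"ry": 0,"rz": 0},{"dx": 30,"dy": 70,"dz": 0,"rx": 0,"ry": 0,"rz": 0},{"dx": 44,"dy": 105,"dz": 0,"rx": 0,"ry": 0,"rz": 0},{"dx": 44,"dy": 105,"dz": 0,"rx": 0,"ry": 0,"rz": 0},{"dx": 44,"dy": 105,"dz": 0,"rx": 0,"ry": 0,"rz": 0}]'

```text
clock: 2.18
tcp_pos: [0.6469, 0.2001, 0.3608]
orientation: [-3.137, 0.159, 0.004]
contact_force: [-1.2, -0.2, -0.4]
grip_width: 0.0853
gripper_force: 0.0
```

```bash
python3 - <<'E'
from h import *
o=r.get_obs();print(o['tcp_pos'])
for n in('top','scene'):
    g,P=grab(n,n+'1.png')
    S=np.load('pics/%s0.npy'%n)
    print(n,'tcp px',proj(g,o['tcp_pos']))
    Q=S.reshape(-1,3); m=(abs(Q[:,0]-.647)<.04)&(abs(Q[:,1]-.198)<.04)&(Q[:,2]>.087)&(Q[:,2]<.1)
    print('sgrip',Q[m].mean(0),Q[m].min(0),Q[m].max(0))
    Q=P.reshape(-1,3); m=(abs(Q[:,0]-o['tcp_pos'][0])<.02)&(abs(Q[:,1]-o['tcp_pos'][1])<.08)&(Q[:,2]>.34)&(Q[:,2]<.41)
    print('fing',m.sum(),Q[m].mean(0),Q[m].min(0),Q[m].max(0))
a=cv2.imread('pics/scene1.png')[60:340,180:420]; b=cv2.imread('pics/top1.png')[60:340,180:420]
cv2.imwrite('pics/v1.png',cv2.resize(np.hstack([a,b]),None,fx=1.66,fy=1.66,interpolation=cv2.INTER_CUBIC))
E
```

```text
[0.64694804 0.20014878 0.36081907]
top tcp px [[237.03829671 147.13704597]]
sgrip [0.64703097 0.19533618 0.09228855] [0.6331771  0.18536426 0.08727812] [0.6601418  0.20577301 0.09687369]<stdin>:10: RuntimeWarning: Mean of empty slice.
  ret = um.true_divide(
Traceback (most recent call last):
ValueError: zero-size array to reduction operation minimum which has no identity
```

Emit:
send_rows --deltas '[{"dx": 0,"dy": -3,"dz": -40,"rx": 0,"ry": 0,"rz": 0},{"dx": 0,"dy": -3,"dz": -80,"rx": 0,"ry": 0,"rz": 0},{"dx": 0,"dy": -3,"dz": -120,"rx": 0,"ry": 0,"rz": 0},{"dx": 0,"dy": -3,"dz": -160,"rx": 0,"ry": 0,"rz": 0},{"dx": 0,"dy": -3,"dz": -200,"rx": 0,"ry": 0,"rz": 0}]'

```text
clock: 2.65
tcp_pos: [0.6475, 0.1912, 0.1611]
orientation: [3.136, -0.17, 0.001]
contact_force: [-0.4, -0.4, -0.5]
grip_width: 0.0851
gripper_force: 0.0
```

Emit:
send_rows --deltas '[{"dx": 0,"dy": 0,"dz": -20,"rx": 0,"ry": 0,"rz": 0},{"dx": 0,"dy": 0,"dz": -40,"rx": 0,"ry": 0,"rz": 0},{"dx": 0,"dy": 0,"dz": -60,"rx": 0,"ry": 0,"rz": 0},{"dx": 0,"dy": 0,"dz": -78,"rx": 0,"ry": 0,"rz": 0},{"dx": 0,"dy": 0,"dz": -90,"rx": 0,"ry": 0,"rz": 0}]'

```text
clock: 3.07
tcp_pos: [0.6468, 0.1911, 0.0705]
orientation: [3.135, -0.17, -0.003]
contact_force: [0.9, -0.4, -0.3]
grip_width: 0.085
gripper_force: 0.0
```

```bash
python3 - <<'E'
from h import *
o=r.get_obs();print(o['tcp_pos'],o['contact_force'])
for n in('top','scene'): grab(n,n+'1.png')
a=cv2.imread('pics/scene1.png')[60:340,180:420]; b=cv2.imread('pics/top1.png')[60:340,180:420]
cv2.imwrite('pics/v1.png',cv2.resize(np.hstack([a,b]),None,fx=1.66,fy=1.66,interpolation=cv2.INTER_CUBIC))
E
```

```text
[0.64683735 0.19107235 0.07049603] [ 0.93629578 -0.37435692 -0.28119344]
```

View pics/v1.png

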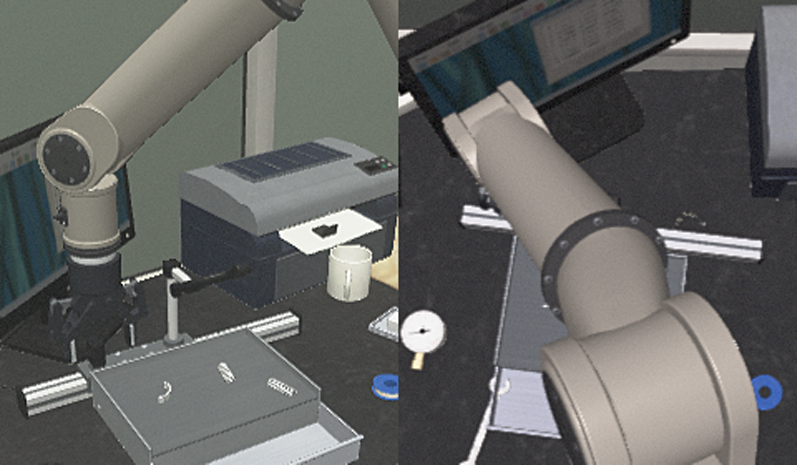

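The gripper is around the slider grip (scene crop (95,330)), with no contact force yet. I'll close it now.

Emit:
send_rows --deltas '[{"dx": 0,"dy": 0,"dz": 0,"rx": 0,"ry": 0,"rz": 0},{"dx": 0,"dy": 0,"dz": 0,"rx": 0,"ry": 0,"rz": 0},{"dx": 0,"dy": 0,"dz": 0,"rx": 0,"ry": 0,"rz": 0},{"dx": 0,"dy": 0,"dz": 0,"rx": 0,"ry": 0,"rz": 0},{"dx": 0,"dy": 0,"dz": 0,"rx": 0,"ry": 0,"rz": 0}]' --jaw 10 --newtons 30

```text
clock: 3.58
tcp_pos: [0.6482, 0.1948, 0.0735]
orientation: [-3.136, 0.166, -0.003]
contact_force: [0.3, 2.8, 1.4]
grip_width: 0.0251
gripper_force: 1.4
```

Emit:
send_rows --deltas '[{"dx": 0,"dy": 0,"dz": 0,"rx": 0,"ry": 0,"rz": 0},{"dx": 0,"dy": 0,"dz": 0,"rx": 0,"ry": 0,"rz": 0},{"dx": 0,"dy": 0,"dz": 0,"rx": 0,"ry": 0,"rz": 0},{"dx": 0,"dy": 0,"dz": 0,"rx": 0,"ry": 0,"rz": 0},{"dx": 0,"dy": 0,"dz": 0,"rx": 0,"ry": 0,"rz": 0}]'

```text
clock: 4.0
tcp_pos: [0.6482, 0.195, 0.0736]
orientation: [-3.136, 0.166, -0.003]
contact_force: [-0.6, 2.2, 5.9]
grip_width: 0.0219
gripper_force: 32.7
```

Emit:
send_rows --deltas '[{"dx": -1,"dy": -10,"dz": 0,"rx": 0,"ry": 0,"rz": 0},{"dx": -2.6,"dy": -25,"dz": 0,"rx": 0,"ry": 0,"rz": 0},{"dx": -4.2,"dy": -40,"dz": 0,"rx": 0,"ry": 0,"rz": 0},{"dx": -5.8,"dy": -55,"dz": 0,"rx": 0,"ry": 0,"rz": 0},{"dx": -7.4,"dy": -70,"dz": 0,"rx": 0,"ry": 0,"rz": 0}]'

```text
clock: 4.42
tcp_pos: [0.6402, 0.1248, 0.0736]
orientation: [-3.135, 0.165, -0.002]
contact_force: [-3.2, 2.5, 7.4]
grip_width: 0.0216
gripper_force: 33.0
```

Emit:
send_rows --deltas '[{"dx": -1.6,"dy": -15,"dz": 0,"rx": 0,"ry": 0,"rz": 0},{"dx": -3.2,"dy": -30,"dz": 0,"rx": 0,"ry": 0,"rz": 0},{"dx": -4.7,"dy": -45,"dz": 0,"rx": 0,"ry": 0,"rz": 0},{"dx": -6.3,"dy": -60,"dz": 0,"rx": 0,"ry": 0,"rz": 0},{"dx": -7.9,"dy": -75,"dz": 0,"rx": 0,"ry": 0,"rz": 0}]'

```text
clock: 4.83
tcp_pos: [0.6317, 0.0498, 0.0735]
orientation: [-3.136, 0.165, 0.0]
contact_force: [-4.1, 4.0, 10.7]
grip_width: 0.0217
gripper_force: 33.4
```

Emit:
send_rows --deltas '[{"dx": -0.4,"dy": -4,"dz": 1,"rx": 0,"ry": 0,"rz": 0},{"dx": -0.8,"dy": -8,"dz": 1,"rx": 0,"ry": 0,"rz": 0},{"dx": -1.3,"dy": -12,"dz": 1,"rx": 0,"ry": 0,"rz": 0},{"dx": -1.7,"dy": -16,"dz": 1,"rx": 0,"ry": 0,"rz": 0},{"dx": -2.1,"dy": -20,"dz": 1,"rx": 0,"ry": 0,"rz": 0}]'

```text
clock: 5.25
tcp_pos: [0.6295, 0.0302, 0.0736]
orientation: [-3.136, 0.165, 0.002]
contact_force: [-5.3, 3.5, 6.8]
grip_width: 0.0218
gripper_force: 33.0
```

Emit:
send_rows --deltas '[{"dx": -0.2,"dy": -2,"dz": 0,"rx": 0,"ry": 0,"rz": 0},{"dx": -0.4,"dy": -4,"dz": 0,"rx": 0,"ry": 0,"rz": 0},{"dx": -0.6,"dy": -6,"dz": 0,"rx": 0,"ry": 0,"rz": 0},{"dx": -0.7,"dy": -7,"dz": 0,"rx": 0,"ry": 0,"rz": 0},{"dx": -0.8,"dy": -8,"dz": 0,"rx": 0,"ry": 0,"rz": 0}]'

```text
clock: 5.67
tcp_pos: [0.6292, 0.0271, 0.0736]
orientation: [-3.131, 0.16, -0.0]
contact_force: [-2.5, 15.4, 2.4]
grip_width: 0.0216
gripper_force: 34.5
```

Emit:
send_rows --deltas '[{"dx": 0.3,"dy": 3,"dz": 0,"rx": 0,"ry": 0,"rz": 0},{"dx": 0.5,"dy": 5,"dz": 0,"rx": 0,"ry": 0,"rz": 0},{"dx": 0.5,"dy": 5,"dz": 0,"rx": 0,"ry": 0,"rz": 0},{"dx": 0.5,"dy": 5,"dz": 0,"rx": 0,"ry": 0,"rz": 0},{"dx": 0.5,"dy": 5,"dz": 0,"rx": 0,"ry": 0,"rz": 0}]' --jaw 60

```text
clock: 6.08
tcp_pos: [0.6298, 0.0251, 0.0731]
orientation: [3.136, -0.167, -0.0]
contact_force: [0.9, 0.8, 0.6]
grip_width: 0.0597
gripper_force: 0.0
```

Emit:
send_rows --deltas '[{"dx": 0,"dy": 0,"dz": 10,"rx": 0,"ry": 0,"rz": 0},{"dx": 0,"dy": 0,"dz": 40,"rx": 0,"ry": 0,"rz": 0},{"dx": 0,"dy": 0,"dz": 80,"rx": 0,"ry": 0,"rz": 0},{"dx": 0,"dy": 0,"dz": 120,"rx": 0,"ry": 0,"rz": 0},{"dx": 0,"dy": 0,"dz": 160,"rx": 0,"ry": 0,"rz": 0}]'

```text
clock: 6.5
tcp_pos: [0.6294, 0.0256, 0.2358]
orientation: [3.137, -0.166, 0.0]
contact_force: [1.2, -0.1, 0.3]
grip_width: 0.0599
gripper_force: 0.0
```

Emit:
send_rows --deltas '[{"dx": 0,"dy": 0,"dz": 40,"rx": 0,"ry": 0,"rz": 0},{"dx": 0,"dy": 0,"dz": 80,"rx": 0,"ry": 0,"rz": 0},{"dx": 0,"dy": 0,"dz": 115,"rx": 0,"ry": 0,"rz": 0},{"dx": -10,"dy": -25,"dz": 115,"rx": 0,"ry": 0,"rz": 5},{"dx": -25,"dy": -60,"dz": 115,"rx": 0,"ry": 0,"rz": 10}]'

```text
clock: 6.92
tcp_pos: [0.6063, -0.0302, 0.3523]
orientation: [-3.137, -0.125, -0.011]
contact_force: [-1.1, -1.0, -0.4]
grip_width: 0.0604
gripper_force: 0.0
```

Emit:
send_rows --deltas '[{"dx": -15,"dy": -35,"dz": 0,"rx": 0,"ry": 0,"rz": 3},{"dx": -30,"dy": -70,"dz": 0,"rx": 0,"ry": 0,"rz": 6},{"dx": -45,"dy": -105,"dz": 0,"rx": 0,"ry": 0,"rz": 9},{"dx": -60,"dy": -140,"dz": 0,"rx": 0,"ry": 0,"rz": 12},{"dx": -75,"dy": -175,"dz": 0,"rx": 0,"ry": 0,"rz": 14}]' --jaw 85

```text
clock: 7.33
tcp_pos: [0.5285, -0.2108, 0.3493]
orientation: [3.102, 0.494, 0.001]
contact_force: [0.8, -0.7, -0.6]
grip_width: 0.0851
gripper_force: 0.0
```

Emit:
send_rows --deltas '[{"dx": -17,"dy": -33,"dz": -15,"rx": 0,"ry": 0,"rz": 0},{"dx": -34,"dy": -66,"dz": -30,"rx": 0,"ry": 0,"rz": 0},{"dx": -51,"dy": -99,"dz": -45,"rx": 0,"ry": 0,"rz": 0},{"dx": -66,"dy": -130,"dz": -60,"rx": 0,"ry": 0,"rz": 0},{"dx": -66,"dy": -130,"dz": -100,"rx": 0,"ry": 0,"rz": 0}]'

```text
clock: 7.75
tcp_pos: [0.4611, -0.3491, 0.2526]
orientation: [3.096, 0.47, 0.006]
contact_force: [1.6, -1.3, -0.9]
grip_width: 0.0849
gripper_force: 0.0
```

Emit:
send_rows --deltas '[{"dx": 0,"dy": 0,"dz": -40,"rx": 0,"ry": 0,"rz": 0},{"dx": 0,"dy": 0,"dz": -80,"rx": 0,"ry": 0,"rz": 0},{"dx": 0,"dy": 0,"dz": -120,"rx": 0,"ry": 0,"rz": 0},{"dx": 0,"dy": 0,"dz": -120,"rx": 0,"ry": 0,"rz": 0},{"dx": 0,"dy": 0,"dz": -120,"rx": 0,"ry": 0,"rz": 0}]'

```text
clock: 8.17
tcp_pos: [0.4626, -0.3386, 0.1277]
orientation: [-3.101, -0.489, 0.005]
contact_force: [0.9, 0.0, 0.3]
grip_width: 0.085
gripper_force: 0.0
```

Emit:
send_rows --deltas '[{"dx": 0,"dy": -1.5,"dz": -30,"rx": 0,"ry": 0,"rz": 0},{"dx": 0,"dy": -1.5,"dz": -50,"rx": 0,"ry": 0,"rz": 0},{"dx": 0,"dy": -1.5,"dz": -65,"rx": 0,"ry": 0,"rz": 0},{"dx": 0,"dy": -1.5,"dz": -78,"rx": 0,"ry": 0,"rz": 0},{"dx": 0,"dy": -1.5,"dz": -78,"rx": 0,"ry": 0,"rz": 0}]'

```text
clock: 8.58
tcp_pos: [0.4643, -0.3409, 0.0508]
orientation: [3.103, 0.49, 0.001]
contact_force: [-0.4, 0.5, 0.8]
grip_width: 0.085
gripper_force: 0.0
```

Emit:
send_rows --deltas '[{"dx": 0,"dy": 0,"dz": 0,"rx": 0,"ry": 0,"rz": 0},{"dx": 0,"dy": 0,"dz": 0,"rx": 0,"ry": 0,"rz": 0},{"dx": 0,"dy": 0,"dz": 0,"rx": 0,"ry": 0,"rz": 0},{"dx": 0,"dy": 0,"dz": 0,"rx": 0,"ry": 0,"rz": 0},{"dx": 0,"dy": 0,"dz": 0,"rx": 0,"ry": 0,"rz": 0}]' --jaw 10 --newtons 70

```text
clock: 9.0
tcp_pos: [0.4642, -0.3406, 0.0511]
orientation: [3.103, 0.49, 0.001]
contact_force: [-0.4, -2.5, 6.6]
grip_width: 0.0258
gripper_force: 54.2
```

Emit:
send_rows --deltas '[{"dx": 0,"dy": 0,"dz": 0,"rx": 0,"ry": 0,"rz": 0},{"dx": 0,"dy": 0,"dz": 0,"rx": 0,"ry": 0,"rz": 0},{"dx": 0,"dy": 0,"dz": 0,"rx": 0,"ry": 0,"rz": 0},{"dx": 0,"dy": 0,"dz": 0,"rx": 0,"ry": 0,"rz": 0},{"dx": 0,"dy": 0,"dz": 0,"rx": 0,"ry": 0,"rz": 0}]'

```text
clock: 9.42
tcp_pos: [0.4642, -0.3407, 0.0512]
orientation: [3.103, 0.49, 0.001]
contact_force: [-2.1, 0.8, 6.6]
grip_width: 0.0252
gripper_force: 69.1
```

```bash
python3 - <<'E'
from h import *
o=r.get_obs();print(o['tcp_pos'],o['orientation'],o['joints'].round(2))
E
```

```text
[ 0.46421327 -0.34072249  0.0511806 ] [3.10250377e+00 4.89629680e-01 1.08050600e-03] [ 0.68  0.57 -0.2   1.93  0.18  0.66 -0.89]
```

Emit:
send_rows --deltas '[{"dx": 0,"dy": 0,"dz": 20,"rx": 0,"ry": 0,"rz": 0},{"dx": 0,"dy": 0,"dz": 60,"rx": 0,"ry": 0,"rz": 0},{"dx": 0,"dy": 0,"dz": 100,"rx": 0,"ry": 0,"rz": 0},{"dx": 0,"dy": 0,"dz": 140,"rx": 0,"ry": 0,"rz": 0},{"dx": 0,"dy": 0,"dz": 140,"rx": 0,"ry": 0,"rz": 0}]'

```text
clock: 9.83
tcp_pos: [0.4677, -0.3428, 0.1983]
orientation: [3.095, 0.488, 0.015]
contact_force: [0.7, 0.2, -2.1]
grip_width: 0.0254
gripper_force: 69.8
```

```bash
python3 - <<'E'
from h import *
o=r.get_obs(); t=o['tcp_pos']; print(t,o['joints'].round(2))
out=[]
for n in('scene','top'):
    g,P=grab(n,n+'2.png'); u,v=proj(g,t-[0,0,.035])[0].astype(int); print(n,u,v)
    c=g['frame'][max(v-40,0):v+40,u-50:u+50]; out.append(cv2.resize(c,(390,312),interpolation=cv2.INTER_CUBIC))
cv2.imwrite('pics/v2.png',np.hstack(out))
E
```

```text
[ 0.46770723 -0.34278813  0.1983257 ] [ 0.72  0.37 -0.24  1.83  0.11  0.94 -0.83]
scene 442 210
top 485 256
```

View pics/v2.png

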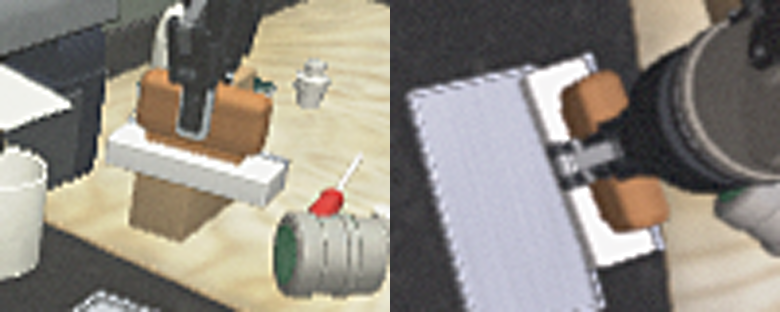

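```bash
python3 - <<'E'
from h import *
im=cv2.imread('pics/top2.png'); cv2.imwrite('pics/v3.png',cv2.resize(im[225:285,465:535],(700,600),interpolation=cv2.INTER_NEAREST))
E
```

```text
(no output)
```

View pics/v3.png

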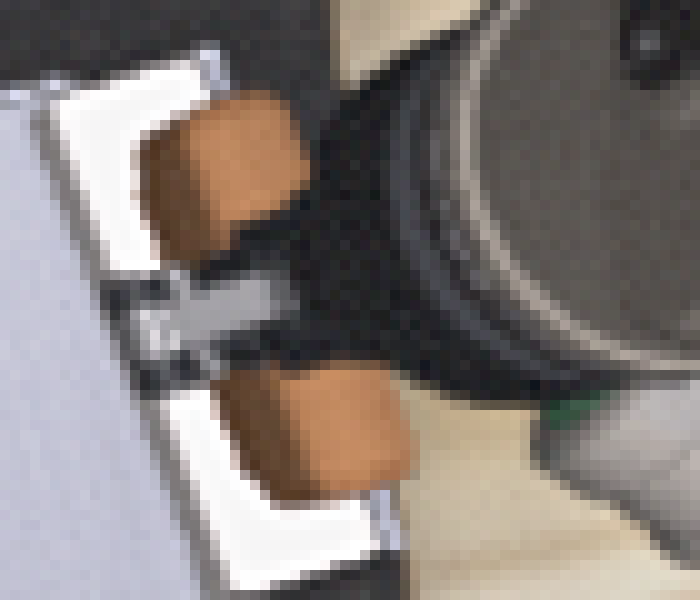

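The steel edge shows as a blue-grey strip on the right long side, at (215,70) and (385,520). For wiping, the hand would have to be flipped past its wrist range. I'll set the scraper down and re-grasp it turned 180°.

Emit:
send_rows --deltas '[{"dx": 0,"dy": 0,"dz": -40,"rx": 0,"ry": 0,"rz": 0},{"dx": 0,"dy": 0,"dz": -80,"rx": 0,"ry": 0,"rz": 0},{"dx": 0,"dy": 0,"dz": -115,"rx": 0,"ry": 0,"rz": 0},{"dx": 0,"dy": 0,"dz": -132,"rx": 0,"ry": 0,"rz": 0},{"dx": 0,"dy": 0,"dz": -139,"rx": 0,"ry": 0,"rz": 0}]'

```text
clock: 10.35
tcp_pos: [0.4595, -0.3378, 0.0499]
orientation: [-3.096, -0.489, 0.016]
contact_force: [-31.7, 19.5, 100.1]
grip_width: 0.0253
gripper_force: 85.7
```

Emit:
send_rows --deltas '[{"dx": 0,"dy": 0,"dz": 0,"rx": 0,"ry": 0,"rz": 0},{"dx": 0,"dy": 0,"dz": 0,"rx": 0,"ry": 0,"rz": 0},{"dx": 0,"dy": 0,"dz": 0,"rx": 0,"ry": 0,"rz": 0},{"dx": 0,"dy": 0,"dz": 10,"rx": 0,"ry": 0,"rz": 0},{"dx": 0,"dy": 0,"dz": 30,"rx": 0,"ry": 0,"rz": 0}]' --jaw 85

```text
clock: 10.77
tcp_pos: [0.4619, -0.3394, 0.0794]
orientation: [-3.099, -0.49, 0.006]
contact_force: [0.2, -0.2, 1.0]
grip_width: 0.083
gripper_force: 0.0
```

Emit:
send_rows --deltas '[{"dx": 0,"dy": 0,"dz": 30,"rx": 0,"ry": 0,"rz": 0},{"dx": 0,"dy": 0,"dz": 40,"rx": 0,"ry": 0,"rz": 7},{"dx": 0,"dy": 0,"dz": 40,"rx": 0,"ry": 0,"rz": 14},{"dx": 0,"dy": 0,"dz": 40,"rx": 0,"ry": 0,"rz": 21},{"dx": 0,"dy": 0,"dz": 40,"rx": 0,"ry": 0,"rz": 28}]'

```text
clock: 11.18
tcp_pos: [0.4638, -0.3407, 0.1222]
orientation: [2.888, 1.234, 0.0]
contact_force: [0.3, -0.1, 0.3]
grip_width: 0.0851
gripper_force: 0.0
```

Emit:
send_rows --deltas '[{"dx": 0,"dy": 0,"dz": 0,"rx": 0,"ry": 0,"rz": 7},{"dx": 0,"dy": 0,"dz": 0,"rx": 0,"ry": 0,"rz": 14},{"dx": 0,"dy": 0,"dz": 0,"rx": 0,"ry": 0,"rz": 21},{"dx": 0,"dy": 0,"dz": 0,"rx": 0,"ry": 0,"rz": 28},{"dx": 0,"dy": 0,"dz": 0,"rx": 0,"ry": 0,"rz": 35}]'

```text
clock: 11.6
tcp_pos: [0.4636, -0.3406, 0.1217]
orientation: [2.384, 2.046, -0.0]
contact_force: [-0.5, 0.0, 0.1]
grip_width: 0.0848
gripper_force: 0.0
```

Emit:
send_rows --deltas '[{"dx": 0,"dy": 0,"dz": 0,"rx": 0,"ry": 0,"rz": 7},{"dx": 0,"dy": 0,"dz": 0,"rx": 0,"ry": 0,"rz": 14},{"dx": 0,"dy": 0,"dz": 0,"rx": 0,"ry": 0,"rz": 21},{"dx": 0,"dy": 0,"dz": 0,"rx": 0,"ry": 0,"rz": 28},{"dx": 0,"dy": 0,"dz": 0,"rx": 0,"ry": 0,"rz": 35}]'

```text
clock: 12.02
tcp_pos: [0.4636, -0.3407, 0.1217]
orientation: [-1.659, -2.668, 0.001]
contact_force: [-0.7, 0.0, -0.4]
grip_width: 0.0848
gripper_force: 0.0
```

Emit:
send_rows --deltas '[{"dx": 0,"dy": 0,"dz": 0,"rx": 0,"ry": 0,"rz": 7},{"dx": 0,"dy": 0,"dz": 0,"rx": 0,"ry": 0,"rz": 14},{"dx": 0,"dy": 0,"dz": 0,"rx": 0,"ry": 0,"rz": 21},{"dx": 0,"dy": 0,"dz": 0,"rx": 0,"ry": 0,"rz": 28},{"dx": 0,"dy": 0,"dz": 0,"rx": 0,"ry": 0,"rz": 35}]'

```text
clock: 12.43
tcp_pos: [0.4635, -0.3408, 0.1217]
orientation: [-0.779, -3.043, 0.001]
contact_force: [-0.1, 0.2, 0.6]
grip_width: 0.0845
gripper_force: 0.0
```

Emit:
send_rows --deltas '[{"dx": 0,"dy": 0,"dz": 0,"rx": 0,"ry": 0,"rz": 7},{"dx": 0,"dy": 0,"dz": 0,"rx": 0,"ry": 0,"rz": 14},{"dx": 0,"dy": 0,"dz": 0,"rx": 0,"ry": 0,"rz": 21},{"dx": 0,"dy": 0,"dz": 0,"rx": 0,"ry": 0,"rz": 28},{"dx": 0,"dy": 0,"dz": 0,"rx": 0,"ry": 0,"rz": 35}]'

```text
clock: 12.85
tcp_pos: [0.4635, -0.3409, 0.1216]
orientation: [0.171, -3.136, 0.001]
contact_force: [0.2, -0.9, -1.1]
grip_width: 0.085
gripper_force: 0.0
```

Emit:
send_rows --deltas '[{"dx": 0,"dy": 0,"dz": 0,"rx": 0,"ry": 0,"rz": 6},{"dx": 0,"dy": 0,"dz": 0,"rx": 0,"ry": 0,"rz": 12},{"dx": 0,"dy": 0,"dz": 0,"rx": 0,"ry": 0,"rz": 12},{"dx": 0,"dy": 0,"dz": 0,"rx": 0,"ry": 0,"rz": 12},{"dx": 0,"dy": 0,"dz": 0,"rx": 0,"ry": 0,"rz": 12}]'

```text
clock: 13.27
tcp_pos: [0.4637, -0.3407, 0.1214]
orientation: [0.485, -3.104, 0.0]
contact_force: [0.0, 0.3, 0.1]
grip_width: 0.0849
gripper_force: 0.0
```

```bash
python3 - <<'E'
from h import *
o=r.get_obs();print(o['tcp_pos'],o['orientation'],o['joints'].round(2))
M=rot(o['orientation']);print(np.degrees(np.arctan2(M[1,1],M[0,1])))
E
```

```text
[ 0.46365084 -0.34068152  0.12141297] [ 4.84736026e-01 -3.10373403e+00  1.64430457e-04] [ 1.23  0.65 -0.95  1.86  0.64  0.98  1.87]
107.7533026743546
```

```bash
python3 - <<'E'
from h import *
S0=np.load('pics/scene0.npy'); g,S=grab('scene','scene3.png')
for A in(S0,S):
    Q=A.reshape(-1,3)
    for lo,hi in((.02,.029),(.04,.068)):
        m=(abs(Q[:,0]-.463)<.08)&(abs(Q[:,1]+.338)<.07)&(Q[:,2]>lo)&(Q[:,2]<hi)
        print(lo,m.sum(),Q[m].mean(0).round(4),cv2.minAreaRect((Q[m,:2]*1000).astype(np.float32)))
E
```

```text
0.02 237 [ 0.4553 -0.3289  0.0239] ((462.64093017578125, -333.5804443359375), (119.82193756103516, 46.59560775756836), 18.97242546081543)
0.04 286 [ 0.4563 -0.3257  0.0543] ((458.144287109375, -325.05975341796875), (90.6368179321289, 21.44588851928711), 25.975139617919922)
0.02 229 [ 0.4515 -0.3283  0.024 ] ((458.50604248046875, -333.481689453125), (118.91002655029297, 44.72604751586914), 18.93246078491211)
0.04 281 [ 0.4527 -0.3246  0.0542] ((454.9374694824219, -324.41961669921875), (91.62640380859375, 23.499462127685547), 27.431835174560547)
```

Emit:
send_rows --deltas '[{"dx": -3,"dy": -0.5,"dz": -20,"rx": 0,"ry": 0,"rz": 0},{"dx": -3,"dy": -0.5,"dz": -40,"rx": 0,"ry": 0,"rz": 0},{"dx": -3,"dy": -0.5,"dz": -55,"rx": 0,"ry": 0,"rz": 0},{"dx": -3,"dy": -0.5,"dz": -65,"rx": 0,"ry": 0,"rz": 0},{"dx": -3,"dy": -0.5,"dz": -70,"rx": 0,"ry": 0,"rz": 0}]'

```text
clock: 13.73
tcp_pos: [0.4603, -0.3407, 0.0499]
orientation: [0.489, -3.102, -0.002]
contact_force: [-0.2, -1.0, 0.4]
grip_width: 0.0849
gripper_force: 0.0
```

Emit:
send_rows --deltas '[{"dx": 0,"dy": 0,"dz": 0,"rx": 0,"ry": 0,"rz": 0},{"dx": 0,"dy": 0,"dz": 0,"rx": 0,"ry": 0,"rz": 0},{"dx": 0,"dy": 0,"dz": 0,"rx": 0,"ry": 0,"rz": 0},{"dx": 0,"dy": 0,"dz": 0,"rx": 0,"ry": 0,"rz": 0},{"dx": 0,"dy": 0,"dz": 0,"rx": 0,"ry": 0,"rz": 0}]' --jaw 10 --newtons 80

```text
clock: 14.15
tcp_pos: [0.4612, -0.341, 0.052]
orientation: [-0.49, 3.102, -0.001]
contact_force: [0.6, -2.3, 1.1]
grip_width: 0.0256
gripper_force: 52.1
```

Emit:
send_rows --deltas '[{"dx": 0,"dy": 0,"dz": 0,"rx": 0,"ry": 0,"rz": 0},{"dx": 0,"dy": 0,"dz": 0,"rx": 0,"ry": 0,"rz": 0},{"dx": 0,"dy": 0,"dz": 0,"rx": 0,"ry": 0,"rz": 0},{"dx": 0,"dy": 0,"dz": 0,"rx": 0,"ry": 0,"rz": 0},{"dx": 0,"dy": 0,"dz": 0,"rx": 0,"ry": 0,"rz": 0}]'

```text
clock: 14.57
tcp_pos: [0.4613, -0.341, 0.0521]
orientation: [-0.49, 3.103, -0.001]
contact_force: [-1.2, 1.6, 5.4]
grip_width: 0.0251
gripper_force: 79.0
```

Emit:
send_rows --deltas '[{"dx": 0,"dy": 0,"dz": 10,"rx": 0,"ry": 0,"rz": 0},{"dx": 0,"dy": 0,"dz": 40,"rx": 0,"ry": 0,"rz": 0},{"dx": 0,"dy": 0,"dz": 80,"rx": 0,"ry": 0,"rz": 0},{"dx": 0,"dy": 0,"dz": 120,"rx": 0,"ry": 0,"rz": 0},{"dx": 0,"dy": 0,"dz": 160,"rx": 0,"ry": 0,"rz": 0}]'

```text
clock: 14.98
tcp_pos: [0.4601, -0.3406, 0.213]
orientation: [0.491, -3.102, -0.002]
contact_force: [0.8, 0.0, -3.3]
grip_width: 0.0247
gripper_force: 78.9
```

Emit:
send_rows --deltas '[{"dx": 0,"dy": 0,"dz": 40,"rx": 0,"ry": 0,"rz": 0},{"dx": 0,"dy": 0,"dz": 80,"rx": 0,"ry": 0,"rz": -7},{"dx": 0,"dy": 0,"dz": 120,"rx": 0,"ry": 0,"rz": -14},{"dx": 0,"dy": 0,"dz": 158,"rx": 0,"ry": 0,"rz": -21},{"dx": 0,"dy": 0,"dz": 158,"rx": 0,"ry": 0,"rz": -28}]'

```text
clock: 15.4
tcp_pos: [0.4639, -0.3411, 0.3779]
orientation: [0.283, 3.118, -0.009]
contact_force: [2.1, -0.6, -1.4]
grip_width: 0.025
gripper_force: 79.3
```

```bash
python3 - <<'E'
from h import *
o=r.get_obs();print(o['tcp_pos'],o['orientation'],o['joints'].round(2))
M=rot(o['orientation']);print(np.degrees(np.arctan2(M[1,1],M[0,1])))
E
```

```text
[ 0.46390352 -0.34108254  0.37791259] [ 0.28305706  3.11825974 -0.00872182] [ 1.3   0.36 -1.02  1.58  0.32  1.37  1.64]
79.62504614519503
```

Emit:
send_rows --deltas '[{"dx": 8,"dy": 33,"dz": 0,"rx": 0,"ry": 0,"rz": -5.7},{"dx": 16,"dy": 67,"dz": 0,"rx": 0,"ry": 0,"rz": -11.4},{"dx": 24,"dy": 100,"dz": 0,"rx": 0,"ry": 0,"rz": -17.1},{"dx": 32,"dy": 133,"dz": 0,"rx": 0,"ry": 0,"rz": -22.8},{"dx": 40,"dy": 167,"dz": 0,"rx": 0,"ry": 0,"rz": -28.5}]'

```text
clock: 15.82
tcp_pos: [0.5003, -0.1725, 0.3694]
orientation: [-1.045, -2.962, 0.001]
contact_force: [0.1, 0.1, -3.5]
grip_width: 0.0252
gripper_force: 79.2
```

Emit:
send_rows --deltas '[{"dx": 8,"dy": 33,"dz": 0,"rx": 0,"ry": 0,"rz": -5.7},{"dx": 16,"dy": 67,"dz": 0,"rx": 0,"ry": 0,"rz": -11.4},{"dx": 24,"dy": 100,"dz": 0,"rx": 0,"ry": 0,"rz": -17.1},{"dx": 32,"dy": 133,"dz": 0,"rx": 0,"ry": 0,"rz": -22.8},{"dx": 40,"dy": 167,"dz": 0,"rx": 0,"ry": 0,"rz": -28.5}]'

```text
clock: 16.23
tcp_pos: [0.5403, -0.0056, 0.3694]
orientation: [-1.742, -2.614, 0.001]
contact_force: [1.4, -0.4, -2.3]
grip_width: 0.0249
gripper_force: 79.2
```

Emit:
send_rows --deltas '[{"dx": 8,"dy": 33,"dz": 0,"rx": 0,"ry": 0,"rz": -5.7},{"dx": 16,"dy": 67,"dz": 0,"rx": 0,"ry": 0,"rz": -11.4},{"dx": 24,"dy": 100,"dz": 0,"rx": 0,"ry": 0,"rz": -17.1},{"dx": 32,"dy": 133,"dz": 0,"rx": 0,"ry": 0,"rz": -22.8},{"dx": 40,"dy": 166,"dz": 0,"rx": 0,"ry": 0,"rz": -28.6}]'

```text
clock: 16.65
tcp_pos: [0.5804, 0.1603, 0.3693]
orientation: [-2.333, -2.104, 0.001]
contact_force: [1.2, -1.4, -1.6]
grip_width: 0.0251
gripper_force: 79.2
```

Emit:
send_rows --deltas '[{"dx": 0,"dy": 0,"dz": 0,"rx": 0,"ry": 0,"rz": 0},{"dx": 0,"dy": 0,"dz": 0,"rx": 0,"ry": 0,"rz": 0}]'

```text
clock: 16.82
tcp_pos: [0.5796, 0.1621, 0.3693]
orientation: [-2.321, -2.115, 0.0]
contact_force: [0.9, -0.4, -2.2]
grip_width: 0.0249
gripper_force: 79.3
```

```bash
cat >> h.py <<'E'
E0=np.array([.5013,.1012]); EX=np.array([.9945,-.1045]); EY=np.array([.1045,.9945])
def st():
    o=r.get_obs(); d=o['tcp_pos'][:2]-E0; M=rot(o['orientation'])
    print('tcp',o['tcp_pos'].round(4),'st',(d@EX).round(4),(d@EY).round(4),'yaw',np.degrees(np.arctan2(M[1,1],M[0,1])).round(2),'down',M[:,2].round(3),'F',o['contact_force'].round(1),'j',o['joints'].round(2),'t',o['clock'])
    return o
E
python3 - <<'E'
from h import *
st()
g,P=grab('scene','scene4.png'); cv2.imwrite('pics/v4.png',g['frame'][100:400,150:550])
E
```

```text
tcp [0.5796 0.1621 0.3693] st 0.0715 0.0688 yaw -5.3 down [-0.001  0.001 -1.   ] F [ 0.9 -0.4 -2.2] j [ 0.27  0.39 -0.88  1.53  0.3   1.37 -0.72] t 16.8167
```

View pics/v4.png

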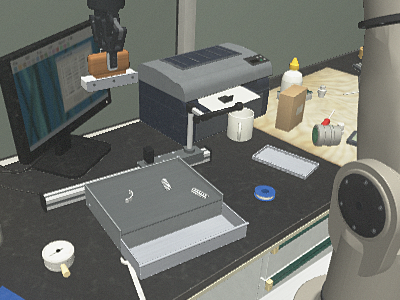

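Emit:
send_rows --deltas '[{"dx": 2,"dy": -3,"dz": -35,"rx": 0,"ry": 0,"rz": -0.7},{"dx": 2,"dy": -3,"dz": -70,"rx": 0,"ry": 0,"rz": -0.7},{"dx": 2,"dy": -3,"dz": -110,"rx": 0,"ry": 0,"rz": -0.7},{"dx": 2,"dy": -3,"dz": -150,"rx": 0,"ry": 0,"rz": -0.7},{"dx": 2,"dy": -3,"dz": -190,"rx": 0,"ry": 0,"rz": -0.7}]'

```text
clock: 17.28
tcp_pos: [0.583, 0.1531, 0.1779]
orientation: [2.343, 2.091, -0.0]
contact_force: [0.7, -0.4, -2.2]
grip_width: 0.0253
gripper_force: 79.6
```

Emit:
send_rows --deltas '[{"dx": 0,"dy": 0,"dz": -25,"rx": 0,"ry": 0,"rz": 0},{"dx": 0,"dy": 0,"dz": -45,"rx": 0,"ry": 0,"rz": 0},{"dx": 0,"dy": 0,"dz": -58,"rx": 0,"ry": 0,"rz": 0},{"dx": 0,"dy": 0,"dz": -66,"rx": 0,"ry": 0,"rz": 0},{"dx": 0,"dy": 0,"dz": -68,"rx": 0,"ry": 0,"rz": 0}]'

```text
clock: 17.7
tcp_pos: [0.5827, 0.1545, 0.1105]
orientation: [-2.343, -2.093, 0.002]
contact_force: [-0.1, -0.1, -2.6]
grip_width: 0.0251
gripper_force: 79.3
```

```bash
python3 -c "
from h import *
st()"
```

```text
tcp [0.5827 0.1545 0.1105] st 0.0754 0.0615 yaw -6.44 down [-0.001 -0.001 -1.   ] F [-0.1 -0.1 -2.6] j [ 0.18  0.63 -0.75  1.8   0.53  0.92 -0.91] t 17.7
```

Emit:
send_rows --deltas '[{"dx": 0,"dy": 3.5,"dz": -3,"rx": 0,"ry": 0,"rz": 0.4},{"dx": 0,"dy": 3.5,"dz": -6,"rx": 0,"ry": 0,"rz": 0.4},{"dx": 0,"dy": 3.5,"dz": -8.5,"rx": 0,"ry": 0,"rz": 0.4},{"dx": 0,"dy": 3.5,"dz": -10,"rx": 0,"ry": 0,"rz": 0.4},{"dx": 0,"dy": 3.5,"dz": -11,"rx": 0,"ry": 0,"rz": 0.4}]'

```text
clock: 18.12
tcp_pos: [0.583, 0.1595, 0.1006]
orientation: [2.334, 2.103, 0.001]
contact_force: [0.0, 0.4, -1.6]
grip_width: 0.0252
gripper_force: 79.3
```

Emit:
send_rows --deltas '[{"dx": 0,"dy": 0,"dz": -1,"rx": 0,"ry": 0,"rz": 0},{"dx": 0,"dy": 0,"dz": -1,"rx": 0,"ry": 0,"rz": 0}]'

```text
clock: 18.28
tcp_pos: [0.5828, 0.1594, 0.0993]
orientation: [2.334, 2.103, 0.0]
contact_force: [0.3, 0.1, -2.7]
grip_width: 0.0249
gripper_force: 79.3
```

Emit:
send_rows --deltas '[{"dx": 0,"dy": 0,"dz": -1.3,"rx": 0,"ry": 0,"rz": 0},{"dx": -6,"dy": 0.6,"dz": -1.3,"rx": 0,"ry": 0,"rz": 0},{"dx": -16,"dy": 1.7,"dz": -1.3,"rx": 0,"ry": 0,"rz": 0},{"dx": -26,"dy": 2.7,"dz": -1.3,"rx": 0,"ry": 0,"rz": 0},{"dx": -36,"dy": 3.8,"dz": -1.3,"rx": 0,"ry": 0,"rz": 0}]'

```text
clock: 18.7
tcp_pos: [0.5473, 0.1639, 0.0992]
orientation: [2.333, 2.102, 0.005]
contact_force: [4.4, -0.6, 6.0]
grip_width: 0.0251
gripper_force: 80.4
```

Emit:
send_rows --deltas '[{"dx": -10,"dy": 1.1,"dz": 0,"rx": 0,"ry": 0,"rz": 0},{"dx": -20,"dy": 2.1,"dz": 0,"rx": 0,"ry": 0,"rz": 0},{"dx": -30,"dy": 3.2,"dz": 0,"rx": 0,"ry": 0,"rz": 0},{"dx": -40,"dy": 4.2,"dz": 0,"rx": 0,"ry": 0,"rz": 0},{"dx": -50,"dy": 5.3,"dz": 0,"rx": 0,"ry": 0,"rz": 0}]'

```text
clock: 19.12
tcp_pos: [0.4972, 0.1692, 0.0991]
orientation: [2.332, 2.102, 0.005]
contact_force: [4.8, -0.6, 6.3]
grip_width: 0.0253
gripper_force: 80.4
```

Emit:
send_rows --deltas '[{"dx": -10,"dy": 1.1,"dz": 0,"rx": 0,"ry": 0,"rz": 0},{"dx": -20,"dy": 2.1,"dz": 0,"rx": 0,"ry": 0,"rz": 0},{"dx": -30,"dy": 3.2,"dz": 0,"rx": 0,"ry": 0,"rz": 0},{"dx": -40,"dy": 4.2,"dz": 0,"rx": 0,"ry": 0,"rz": 0},{"dx": -50,"dy": 5.3,"dz": 0,"rx": 0,"ry": 0,"rz": 0}]'

```text
clock: 19.53
tcp_pos: [0.4473, 0.1745, 0.0991]
orientation: [2.332, 2.102, 0.005]
contact_force: [4.1, -0.3, 6.6]
grip_width: 0.0251
gripper_force: 80.4
```

Emit:
send_rows --deltas '[{"dx": -10,"dy": 1.1,"dz": 0,"rx": 0,"ry": 0,"rz": 0},{"dx": -20,"dy": 2.1,"dz": 0,"rx": 0,"ry": 0,"rz": 0},{"dx": -30,"dy": 3.2,"dz": 0,"rx": 0,"ry": 0,"rz": 0},{"dx": -38,"dy": 4,"dz": 0,"rx": 0,"ry": 0,"rz": 0},{"dx": -38,"dy": 4,"dz": 0,"rx": 0,"ry": 0,"rz": 0}]'

```text
clock: 19.95
tcp_pos: [0.4077, 0.1785, 0.0989]
orientation: [2.331, 2.104, 0.002]
contact_force: [-0.8, 0.6, 11.6]
grip_width: 0.0248
gripper_force: 81.4
```

```bash
python3 - <<'E'
from h import *
st()
g,P=grab('scene','scene5.png'); cv2.imwrite('pics/v5.png',cv2.resize(g['frame'][190:390,200:420],None,fx=2.5,fy=2.5))
E
```

```text
tcp [0.4077 0.1785 0.0989] st -0.1012 0.0671 yaw -5.86 down [ 0.002  0.    -1.   ] F [-0.8  0.6 11.6] j [ 0.14  0.44 -0.83  2.17  0.49  0.72 -1.11] t 19.95
```

View pics/v5.png

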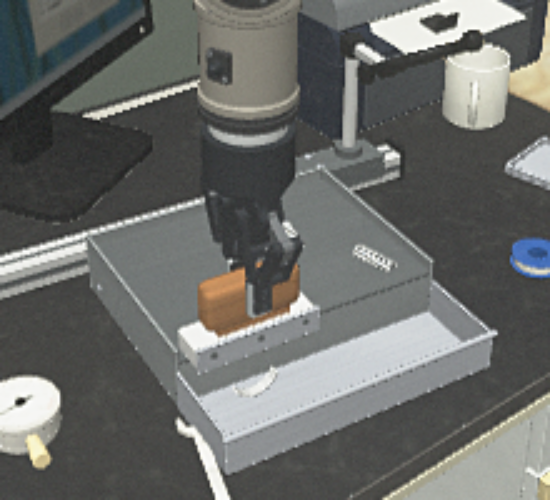

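Emit:
send_rows --deltas '[{"dx": 0,"dy": 0,"dz": 20,"rx": 0,"ry": 0,"rz": 0},{"dx": 0,"dy": 0,"dz": 50,"rx": 0,"ry": 0,"rz": 0},{"dx": 20,"dy": -18,"dz": 60,"rx": 0,"ry": 0,"rz": 0},{"dx": 48,"dy": -43,"dz": 60,"rx": 0,"ry": 0,"rz": 0},{"dx": 76,"dy": -68,"dz": 60,"rx": 0,"ry": 0,"rz": 0}]'

```text
clock: 20.42
tcp_pos: [0.4839, 0.1096, 0.1586]
orientation: [2.33, 2.106, -0.001]
contact_force: [0.5, 0.1, -3.1]
grip_width: 0.0249
gripper_force: 80.0
```

Emit:
send_rows --deltas '[{"dx": 28,"dy": -26,"dz": 0,"rx": 0,"ry": 0,"rz": 0},{"dx": 56,"dy": -52,"dz": 0,"rx": 0,"ry": 0,"rz": 0},{"dx": 80,"dy": -73,"dz": 0,"rx": 0,"ry": 0,"rz": 0},{"dx": 86,"dy": -79,"dz": 0,"rx": 0,"ry": 0,"rz": 0},{"dx": 86,"dy": -79,"dz": -10,"rx": 0,"ry": 0,"rz": 0}]'

```text
clock: 20.83
tcp_pos: [0.572, 0.0287, 0.1481]
orientation: [2.338, 2.097, 0.001]
contact_force: [0.9, 0.2, -2.6]
grip_width: 0.0251
gripper_force: 79.8
```

Emit:
send_rows --deltas '[{"dx": 0,"dy": 0,"dz": -15,"rx": 0,"ry": 0,"rz": 0},{"dx": 0,"dy": 0,"dz": -30,"rx": 0,"ry": 0,"rz": 0},{"dx": 0,"dy": 0,"dz": -38,"rx": 0,"ry": 0,"rz": 0},{"dx": 0,"dy": 0,"dz": -42,"rx": 0,"ry": 0,"rz": 0},{"dx": 0,"dy": 0,"dz": -44,"rx": 0,"ry": 0,"rz": 0}]'

```text
clock: 21.25
tcp_pos: [0.5692, 0.0319, 0.1031]
orientation: [-2.331, -2.104, 0.002]
contact_force: [0.5, 0.4, -2.1]
grip_width: 0.0252
gripper_force: 79.8
```

```bash
python3 -c "
from h import *
st()"
```

```text
tcp [0.5692 0.0319 0.1031] st 0.0748 -0.0619 yaw -5.85 down [-0.002  0.    -1.   ] F [ 0.5  0.4 -2.1] j [ 0.4   0.59 -0.74  1.89  0.52  0.87 -0.71] t 21.25
```

Emit:
send_rows --deltas '[{"dx": 0,"dy": 0,"dz": -3,"rx": 0,"ry": 0,"rz": 0},{"dx": 0,"dy": 0,"dz": -5.3,"rx": 0,"ry": 0,"rz": 0},{"dx": -6,"dy": 0.6,"dz": -5.3,"rx": 0,"ry": 0,"rz": 0},{"dx": -16,"dy": 1.7,"dz": -5.3,"rx": 0,"ry": 0,"rz": 0},{"dx": -26,"dy": 2.7,"dz": -5.3,"rx": 0,"ry": 0,"rz": 0}]'

```text
clock: 21.67
tcp_pos: [0.5443, 0.0338, 0.0991]
orientation: [2.334, 2.102, 0.001]
contact_force: [0.6, 0.0, 0.3]
grip_width: 0.0252
gripper_force: 80.0
```

Emit:
send_rows --deltas '[{"dx": -10,"dy": 1.1,"dz": 0,"rx": 0,"ry": 0,"rz": 0},{"dx": -20,"dy": 2.1,"dz": 0,"rx": 0,"ry": 0,"rz": 0},{"dx": -30,"dy": 3.2,"dz": 0,"rx": 0,"ry": 0,"rz": 0},{"dx": -40,"dy": 4.2,"dz": 0,"rx": 0,"ry": 0,"rz": 0},{"dx": -50,"dy": 5.3,"dz": 0,"rx": 0,"ry": 0,"rz": 0}]'

```text
clock: 22.08
tcp_pos: [0.4943, 0.039, 0.0991]
orientation: [2.333, 2.102, 0.001]
contact_force: [2.0, -0.1, 2.3]
grip_width: 0.0252
gripper_force: 80.1
```

Emit:
send_rows --deltas '[{"dx": -10,"dy": 1.1,"dz": 0,"rx": 0,"ry": 0,"rz": 0},{"dx": -20,"dy": 2.1,"dz": 0,"rx": 0,"ry": 0,"rz": 0},{"dx": -30,"dy": 3.2,"dz": 0,"rx": 0,"ry": 0,"rz": 0},{"dx": -40,"dy": 4.2,"dz": 0,"rx": 0,"ry": 0,"rz": 0},{"dx": -50,"dy": 5.3,"dz": 0,"rx": 0,"ry": 0,"rz": 0}]'

```text
clock: 22.5
tcp_pos: [0.4446, 0.0444, 0.0991]
orientation: [2.333, 2.102, 0.002]
contact_force: [3.5, 0.4, 4.5]
grip_width: 0.0252
gripper_force: 80.4
```

Emit:
send_rows --deltas '[{"dx": -10,"dy": 1.1,"dz": 0,"rx": 0,"ry": 0,"rz": 0},{"dx": -20,"dy": 2.1,"dz": 0,"rx": 0,"ry": 0,"rz": 0},{"dx": -30,"dy": 3.2,"dz": 0,"rx": 0,"ry": 0,"rz": 0},{"dx": -40,"dy": 4.2,"dz": 0,"rx": 0,"ry": 0,"rz": 0},{"dx": -49,"dy": 5.1,"dz": 0,"rx": 0,"ry": 0,"rz": 0}]'

```text
clock: 22.92
tcp_pos: [0.3952, 0.0495, 0.0989]
orientation: [2.333, 2.103, 0.001]
contact_force: [3.7, 0.2, 5.4]
grip_width: 0.0251
gripper_force: 80.5
```

```bash
python3 - <<'E'
from h import *
st()
g,P=grab('scene','scene6.png'); cv2.imwrite('pics/v6.png',cv2.resize(g['frame'][190:390,200:420],None,fx=2.5,fy=2.5))
E
```

```text
tcp [0.3952 0.0495 0.0989] st -0.1001 -0.0625 yaw -5.95 down [ 0.001  0.    -1.   ] F [3.7 0.2 5.4] j [ 0.45  0.36 -0.84  2.27  0.44  0.67 -0.81] t 22.9167
```

View pics/v6.png

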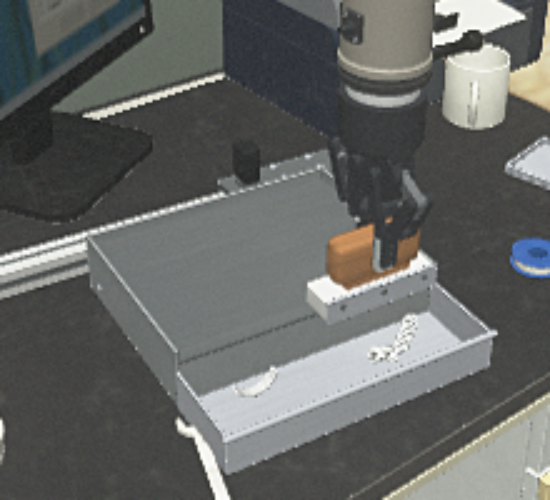

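Emit:
send_rows --deltas '[{"dx": 0,"dy": 0,"dz": 20,"rx": 0,"ry": 0,"rz": 0},{"dx": 0,"dy": 5,"dz": 55,"rx": 0,"ry": 0,"rz": 0},{"dx": 10,"dy": 10,"dz": 92,"rx": 0,"ry": 0,"rz": 0},{"dx": 20,"dy": 10,"dz": 130,"rx": 0,"ry": 0,"rz": 0},{"dx": 30,"dy": 10,"dz": 168,"rx": 0,"ry": 0,"rz": 0}]'

```text
clock: 23.38
tcp_pos: [0.4228, 0.0594, 0.2667]
orientation: [-2.33, -2.102, 0.007]
contact_force: [1.3, -0.8, -3.1]
grip_width: 0.0252
gripper_force: 79.9
```

Emit:
send_rows --deltas '[{"dx": 5,"dy": 0,"dz": 40,"rx": 0,"ry": 0,"rz": 0},{"dx": 10,"dy": 0,"dz": 80,"rx": 0,"ry": 0,"rz": 4},{"dx": 10,"dy": 0,"dz": 105,"rx": 0,"ry": 0,"rz": 10},{"dx": 12,"dy": -12,"dz": 105,"rx": 0,"ry": 0,"rz": 17},{"dx": 14,"dy": -40,"dz": 105,"rx": 0,"ry": 0,"rz": 24}]'

```text
clock: 23.8
tcp_pos: [0.4384, 0.0233, 0.3719]
orientation: [-1.834, -2.55, -0.0]
contact_force: [0.4, -0.1, -2.6]
grip_width: 0.0252
gripper_force: 79.7
```

```bash
python3 -c "
from h import *
st()"
```

```text
tcp [0.4384 0.0233 0.3719] st -0.0544 -0.084 yaw 18.54 down [-0.001  0.001 -1.   ] F [ 0.4 -0.1 -2.6] j [ 0.78  0.03 -0.96  1.86  0.02  1.27  0.13] t 23.8
```

Emit:
send_rows --deltas '[{"dx": 1.6,"dy": -24,"dz": 0,"rx": 0,"ry": 0,"rz": 6},{"dx": 3.2,"dy": -48,"dz": 0,"rx": 0,"ry": 0,"rz": 12},{"dx": 4.8,"dy": -72,"dz": 0,"rx": 0,"ry": 0,"rz": 18},{"dx": 6.4,"dy": -96,"dz": 0,"rx": 0,"ry": 0,"rz": 24},{"dx": 8,"dy": -120,"dz": 0,"rx": 0,"ry": 0,"rz": 30}]'

```text
clock: 24.22
tcp_pos: [0.4453, -0.1005, 0.3695]
orientation: [-1.12, -2.929, 0.001]
contact_force: [-0.4, 0.6, -1.0]
grip_width: 0.0248
gripper_force: 79.7
```

Emit:
send_rows --deltas '[{"dx": 1.6,"dy": -24,"dz": 0,"rx": 0,"ry": 0,"rz": 6},{"dx": 3.2,"dy": -48,"dz": 0,"rx": 0,"ry": 0,"rz": 12},{"dx": 4.8,"dy": -72,"dz": 0,"rx": 0,"ry": 0,"rz": 18},{"dx": 6.4,"dy": -96,"dz": 0,"rx": 0,"ry": 0,"rz": 24},{"dx": 8,"dy": -120,"dz": 0,"rx": 0,"ry": 0,"rz": 30}]'

```text
clock: 24.63
tcp_pos: [0.4535, -0.22, 0.3694]
orientation: [-0.323, -3.119, -0.003]
contact_force: [0.1, 0.9, -2.2]
grip_width: 0.0251
gripper_force: 79.7
```

Emit:
send_rows --deltas '[{"dx": 1.6,"dy": -24,"dz": 0,"rx": 0,"ry": 0,"rz": 6},{"dx": 3.2,"dy": -48,"dz": 0,"rx": 0,"ry": 0,"rz": 12},{"dx": 4.8,"dy": -72,"dz": 0,"rx": 0,"ry": 0,"rz": 18},{"dx": 6.4,"dy": -96,"dz": 0,"rx": 0,"ry": 0,"rz": 24},{"dx": 8,"dy": -122,"dz": 0,"rx": 0,"ry": 0,"rz": 29.5}]'

```text
clock: 25.05
tcp_pos: [0.462, -0.3412, 0.3693]
orientation: [0.484, -3.1, -0.007]
contact_force: [0.1, -0.7, -1.8]
grip_width: 0.0251
gripper_force: 79.7
```

Emit:
send_rows --deltas '[{"dx": 0,"dy": 0,"dz": -30,"rx": 0,"ry": 0,"rz": 0},{"dx": 0,"dy": 0,"dz": -60,"rx": 0,"ry": 0,"rz": 0},{"dx": 0,"dy": 0,"dz": -95,"rx": 0,"ry": 0,"rz": 0},{"dx": 0,"dy": 0,"dz": -130,"rx": 0,"ry": 0,"rz": 0},{"dx": 0,"dy": 0,"dz": -160,"rx": 0,"ry": 0,"rz": 0}]'

```text
clock: 25.47
tcp_pos: [0.4607, -0.3399, 0.2074]
orientation: [0.474, -3.1, -0.008]
contact_force: [-0.6, -1.3, -2.9]
grip_width: 0.0253
gripper_force: 79.7
```

Emit:
send_rows --deltas '[{"dx": 0,"dy": 0,"dz": -25,"rx": 0,"ry": 0,"rz": 0},{"dx": 0,"dy": 0,"dz": -50,"rx": 0,"ry": 0,"rz": 0},{"dx": 0,"dy": 0,"dz": -70,"rx": 0,"ry": 0,"rz": 0},{"dx": 0,"dy": 0,"dz": -80,"rx": 0,"ry": 0,"rz": 0},{"dx": 0,"dy": 0,"dz": -80,"rx": 0,"ry": 0,"rz": 0}]'

```text
clock: 25.88
tcp_pos: [0.4606, -0.34, 0.1282]
orientation: [0.474, -3.1, -0.009]
contact_force: [-0.6, -0.2, -1.7]
grip_width: 0.0248
gripper_force: 79.7
```

```bash
python3 -c "
from h import *
st()"
```

```text
tcp [ 0.4606 -0.34    0.1282] st 0.0057 -0.443 yaw 107.4 down [-0.007  0.005 -1.   ] F [-0.6 -0.2 -1.7] j [ 1.07  0.55 -0.72  1.86  0.45  0.91  2.02] t 25.8833
```

Emit:
send_rows --deltas '[{"dx": 2,"dy": -0.5,"dz": -25,"rx": 0,"ry": 0,"rz": 0},{"dx": 2,"dy": -0.5,"dz": -45,"rx": 0,"ry": 0,"rz": 0},{"dx": 2,"dy": -0.5,"dz": -60,"rx": 0,"ry": 0,"rz": 0},{"dx": 2,"dy": -0.5,"dz": -68,"rx": 0,"ry": 0,"rz": 0},{"dx": 2,"dy": -0.5,"dz": -71,"rx": 0,"ry": 0,"rz": 0}]'

```text
clock: 26.3
tcp_pos: [0.4651, -0.3422, 0.0599]
orientation: [0.474, -3.104, -0.002]
contact_force: [0.5, 0.4, -2.1]
grip_width: 0.0251
gripper_force: 79.8
```

Emit:
send_rows --deltas '[{"dx": 0,"dy": 0,"dz": -1.5,"rx": 0,"ry": 0,"rz": 0},{"dx": 0,"dy": 0,"dz": -3,"rx": 0,"ry": 0,"rz": 0},{"dx": 0,"dy": 0,"dz": -4.5,"rx": 0,"ry": 0,"rz": 0},{"dx": 0,"dy": 0,"dz": -5,"rx": 0,"ry": 0,"rz": 0},{"dx": 0,"dy": 0,"dz": -5,"rx": 0,"ry": 0,"rz": 0}]'

```text
clock: 26.72
tcp_pos: [0.466, -0.3428, 0.0562]
orientation: [-0.474, 3.105, -0.001]
contact_force: [0.6, -0.4, -2.5]
grip_width: 0.0251
gripper_force: 79.8
```

```bash
python3 -c "
from h import *
st()"
```

```text
tcp [ 0.466  -0.3428  0.0562] st 0.0113 -0.4452 yaw 107.36 down [ 0.001 -0.    -1.   ] F [ 0.6 -0.4 -2.5] j [ 1.02  0.65 -0.65  1.89  0.55  0.78  1.94] t 26.7167
```

Down by a further 4 mm, then release and rise.

Emit:
send_rows --deltas '[{"dx": -2,"dy": 1.5,"dz": -1.5,"rx": 0,"ry": 0,"rz": 0},{"dx": -2,"dy": 1.5,"dz": -3,"rx": 0,"ry": 0,"rz": 0},{"dx": -2,"dy": 1.5,"dz": -4,"rx": 0,"ry": 0,"rz": 0},{"dx": -2,"dy": 1.5,"dz": -4.3,"rx": 0,"ry": 0,"rz": 0},{"dx": -2,"dy": 1.5,"dz": -4.3,"rx": 0,"ry": 0,"rz": 0}]'

```text
clock: 27.13
tcp_pos: [0.4634, -0.3409, 0.0521]
orientation: [0.474, -3.104, 0.0]
contact_force: [-4.5, 0.5, 6.8]
grip_width: 0.025
gripper_force: 81.0
```

Emit:
send_rows --deltas '[{"dx": 0,"dy": 0,"dz": 0,"rx": 0,"ry": 0,"rz": 0},{"dx": 0,"dy": 0,"dz": 0,"rx": 0,"ry": 0,"rz": 0},{"dx": 0,"dy": 0,"dz": 0,"rx": 0,"ry": 0,"rz": 0},{"dx": 0,"dy": 0,"dz": 0,"rx": 0,"ry": 0,"rz": 0},{"dx": 0,"dy": 0,"dz": 10,"rx": 0,"ry": 0,"rz": 0}]' --jaw 85

```text
clock: 27.55
tcp_pos: [0.4627, -0.3405, 0.0602]
orientation: [0.474, -3.103, -0.003]
contact_force: [-0.3, -0.1, -0.4]
grip_width: 0.0832
gripper_force: 0.0
```

Emit:
send_rows --deltas '[{"dx": 0,"dy": 0,"dz": 40,"rx": 0,"ry": 0,"rz": 0},{"dx": 0,"dy": 0,"dz": 80,"rx": 0,"ry": 0,"rz": 0},{"dx": 0,"dy": 0,"dz": 120,"rx": 0,"ry": 0,"rz": -7},{"dx": 0,"dy": 0,"dz": 160,"rx": 0,"ry": 0,"rz": -14},{"dx": 0,"dy": 0,"dz": 200,"rx": 0,"ry": 0,"rz": -21}]'

```text
clock: 27.97
tcp_pos: [0.4637, -0.3405, 0.2642]
orientation: [0.108, 3.139, 0.0]
contact_force: [0.8, -1.7, 0.3]
grip_width: 0.0852
gripper_force: 0.0
```

Emit:
send_rows --deltas '[{"dx": 0,"dy": 0,"dz": 40,"rx": 0,"ry": 0,"rz": -7},{"dx": 0,"dy": 0,"dz": 80,"rx": 0,"ry": 0,"rz": -14},{"dx": 0,"dy": 0,"dz": 90,"rx": 0,"ry": 0,"rz": -21},{"dx": 0,"dy": 0,"dz": 90,"rx": 0,"ry": 0,"rz": -28},{"dx": 0,"dy": 0,"dz": 90,"rx": 0,"ry": 0,"rz": -35}]'

```text
clock: 28.38
tcp_pos: [0.4643, -0.3409, 0.3538]
orientation: [1.046, 2.959, -0.001]
contact_force: [0.3, 0.7, 0.3]
grip_width: 0.0851
gripper_force: 0.0
```

```bash
python3 - <<'E'
from h import *
st()
for n in('top','scene'):
    g,P=grab(n,n+'7.png'); Q=P.reshape(-1,3); Q=Q[np.isfinite(Q).all(1)]
    s=(Q[:,:2]-E0); s=np.c_[s@EX,s@EY]
    m=(abs(s[:,0])<.095)&(abs(s[:,1])<.125)&(Q[:,2]>.0565)&(Q[:,2]<.08); print(n,'above floor',m.sum(),s[m].round(3)[:5])
    def rect(l,c,w,z0,z1):
        m=(abs(Q[:,0]-c[0])<w)&(abs(Q[:,1]-c[1])<w)&(Q[:,2]>z0)&(Q[:,2]<z1)
        if m.sum()>5: print(l,m.sum(),Q[m].mean(0).round(4),cv2.minAreaRect((Q[m,:2]*1000).astype(np.float32)))
    rect('gauge',(.47,.365),.06,.024,.045); rect('stem',(.425,.37),.03,.012,.024)
    rect('scrgrip',(.463,-.34),.07,.06,.09); rect('block',(.463,-.34),.07,.02,.032)
a=cv2.imread('pics/scene7.png'); b=cv2.imread('pics/top7.png')
cv2.imwrite('pics/v7.png',np.hstack([cv2.resize(a[180:390,180:480],(420,294)),cv2.resize(b[150:350,160:500],(380,224)).copy() if 0 else cv2.resize(b[150:388,160:500],(380,294))]))
E
```

```text
tcp [ 0.4643 -0.3409  0.3538] st 0.0094 -0.4435 yaw 51.06 down [ 0.003 -0.002 -1.   ] F [0.3 0.7 0.3] j [ 1.02  0.29 -0.62  1.62  0.17  1.28  1.26] t 28.3833
top above floor 30 [[ 0.094 -0.101]
 [ 0.085 -0.068]
 [ 0.091 -0.119]
 [ 0.059  0.108]
 [ 0.078 -0.056]]
gauge 331 [0.4645 0.4073 0.031 ] ((465.17718505859375, 404.9692077636719), (39.904502868652344, 65.70723724365234), 89.90164184570312)
stem 7 [0.4479 0.393  0.017 ] ((448.25762939453125, 392.45281982421875), (1.4248480796813965, 15.140864372253418), 59.09682846069336)
scrgrip 409 [ 0.461  -0.3404  0.0737] ((462.11663818359375, -342.6090393066406), (91.77618408203125, 26.97092628479004), 17.153728485107422)
block 349 [ 0.4588 -0.3359  0.0261] ((462.2874450683594, -342.9496765136719), (119.93338012695312, 40.752769470214844), 17.249469757080078)
scene above floor 0 []
gauge 329 [0.4623 0.4111 0.0298] ((464.6910705566406, 408.6583557128906), (32.62882614135742, 66.19134521484375), 89.93888854980469)
scrgrip 239 [ 0.4586 -0.3316  0.0693] ((462.30670166015625, -335.6351318359375), (90.53690338134766, 31.024654388427734), 15.273438453674316)
block 251 [ 0.4553 -0.3313  0.0242] ((461.7005310058594, -334.8097839355469), (121.0927505493164, 48.35405731201172), 19.04927635192871)
```

View pics/v7.png

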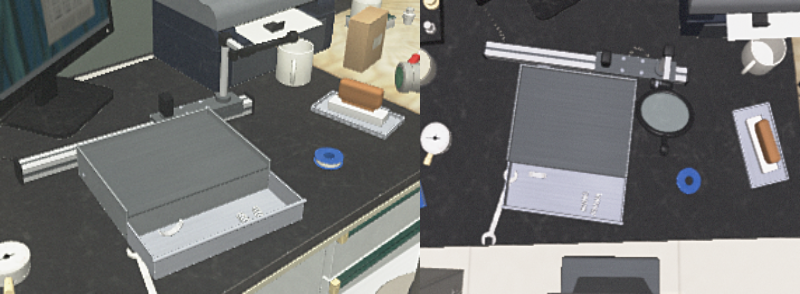

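The pan is clear, with three chips in the trough at crop (172,228) and (250,214). The scraper is upright in the dish and the gauge has been knocked to the left, so I'll measure it again.

```bash
python3 - <<'E'
from h import *
for n in('top','scene'):
    g,P=grab(n); Q=P.reshape(-1,3); Q=Q[np.isfinite(Q).all(1)]
    def pts(c,w,z0,z1): return Q[(abs(Q[:,0]-c[0])<w)&(abs(Q[:,1]-c[1])<w)&(Q[:,2]>z0)&(Q[:,2]<z1)]
    A=pts((.465,.41),.07,.024,.045); c,rad=cv2.minEnclosingCircle((A[:,:2]*1000).astype(np.float32)); print(n,len(A),c,rad,A[:,2].max(),cv2.minAreaRect((A[:,:2]*1000).astype(np.float32)))
    B=pts((c[0]/1000,c[1]/1000),.075,.013,.03); d=B[:,:2]-np.array(c)/1000; rr=np.hypot(*d.T); B=B[(rr>.037)&(rr<.07)&(B[:,2]>.015)]
    d=B[:,:2]-np.array(c)/1000; print('stem',len(B),B.mean(0).round(4),np.degrees(np.arctan2(*d.mean(0)[::-1])))
    G=pts((.41,.0-.1),.03,.24,.3); print('lgrip',len(G),G.mean(0) if len(G) else '')
E
```

```text
top 533 (454.3328552246094, 423.7879943847656) 44.56481170654297 0.037481413653138285 ((458.0508117675781, 416.8448486328125), (81.75479888916016, 65.77812194824219), 12.090332984924316)
stem 84 [0.4438 0.4464 0.0211] 115.05001757483036
lgrip 89 [ 0.42345733 -0.08191433  0.26850705]
scene 662 (465.0751037597656, 424.3660888671875) 34.43839645385742 0.034313581536901006 ((464.7285461425781, 424.8578796386719), (66.4449234008789, 65.5317611694336), 8.774678230285645)
stem 69 [0.4191 0.4441 0.0194] 156.8325657998119
lgrip 69 [ 0.42053817 -0.07468059  0.26373325]
```

```bash
cat > g.py <<'E'
from h import *
for n in('top','scene'):
    g,P=grab(n); Q=P.reshape(-1,3); Q=Q[np.isfinite(Q).all(1)]
    A=Q[(abs(Q[:,0]-.467)<.06)&(abs(Q[:,1]-.422)<.06)&(Q[:,2]>.0275)&(Q[:,2]<.045)]
    c=np.median(A,0)[:2]
    for _ in range(5): A=A[np.hypot(*(A[:,:2]-c).T)<.036]; c=(A[:,:2].min(0)+A[:,:2].max(0))/2
    B=Q[(Q[:,2]>.016)&(Q[:,2]<.027)]; d=B[:,:2]-c; rr=np.hypot(*d.T); m=(rr>.04)&(rr<.06); d=d[m]
    print(n,len(A),c.round(4),A[:,:2].mean(0).round(4),np.ptp(A,axis=0).round(3),'stem',len(d),np.median(np.degrees(np.arctan2(d[:,1],d[:,0]))),np.median(d,0).round(4))
E
python3 g.py
```

```text
top 497 [0.4649 0.4182] [0.4646 0.4183] [0.065 0.066 0.011] stem 37 160.94833306042833 [-0.0468  0.017 ]
scene 611 [0.4642 0.4249] [0.4633 0.4252] [0.067 0.065 0.007] stem 49 159.66746140786546 [-0.0476  0.0177]
```

Emit:
send_rows --deltas '[{"dx": 0,"dy": 38,"dz": 0,"rx": 0,"ry": 0,"rz": 1},{"dx": 0,"dy": 76,"dz": 0,"rx": 0,"ry": 0,"rz": 2},{"dx": 0,"dy": 114,"dz": 0,"rx": 0,"ry": 0,"rz": 3},{"dx": 0,"dy": 152,"dz": 0,"rx": 0,"ry": 0,"rz": 4},{"dx": 0,"dy": 190,"dz": 0,"rx": 0,"ry": 0,"rz": 5}]'

```text
clock: 29.1
tcp_pos: [0.4634, -0.1493, 0.3513]
orientation: [-0.904, -3.008, 0.0]
contact_force: [0.0, -0.3, -0.3]
grip_width: 0.0848
gripper_force: 0.0
```

Emit:
send_rows --deltas '[{"dx": 0,"dy": 38,"dz": 0,"rx": 0,"ry": 0,"rz": 1},{"dx": 0,"dy": 76,"dz": 0,"rx": 0,"ry": 0,"rz": 2},{"dx": 0,"dy": 114,"dz": 0,"rx": 0,"ry": 0,"rz": 3},{"dx": 0,"dy": 152,"dz": 0,"rx": 0,"ry": 0,"rz": 4},{"dx": 0,"dy": 190,"dz": 0,"rx": 0,"ry": 0,"rz": 5}]'

```text
clock: 29.52
tcp_pos: [0.4633, 0.0407, 0.3515]
orientation: [0.772, 3.045, -0.001]
contact_force: [0.3, 0.3, -0.3]
grip_width: 0.0847
gripper_force: 0.0
```

Emit:
send_rows --deltas '[{"dx": 0,"dy": 38,"dz": 0,"rx": 0,"ry": 0,"rz": 1},{"dx": 0,"dy": 76,"dz": 0,"rx": 0,"ry": 0,"rz": 2},{"dx": 0,"dy": 114,"dz": 0,"rx": 0,"ry": 0,"rz": 3},{"dx": 0,"dy": 152,"dz": 0,"rx": 0,"ry": 0,"rz": 4},{"dx": 0,"dy": 190,"dz": 0,"rx": 0,"ry": 0,"rz": 5}]'

```text
clock: 29.93
tcp_pos: [0.4635, 0.2305, 0.3515]
orientation: [0.639, 3.076, -0.0]
contact_force: [1.5, 0.0, 0.0]
grip_width: 0.0847
gripper_force: 0.0
```

Emit:
send_rows --deltas '[{"dx": 0,"dy": 38,"dz": 0,"rx": 0,"ry": 0,"rz": 1},{"dx": 0,"dy": 76,"dz": 0,"rx": 0,"ry": 0,"rz": 2},{"dx": 0,"dy": 114,"dz": 0,"rx": 0,"ry": 0,"rz": 3},{"dx": 0,"dy": 152,"dz": -20,"rx": 0,"ry": 0,"rz": 4},{"dx": 0,"dy": 189,"dz": -40,"rx": 0,"ry": 0,"rz": 4.5}]'

```text
clock: 30.35
tcp_pos: [0.464, 0.4189, 0.3124]
orientation: [0.518, 3.098, 0.003]
contact_force: [0.9, -0.2, 0.9]
grip_width: 0.085
gripper_force: 0.0
```

Emit:
send_rows --deltas '[{"dx": 0,"dy": 0,"dz": -35,"rx": 0,"ry": 0,"rz": 0},{"dx": 0,"dy": 0,"dz": -75,"rx": 0,"ry": 0,"rz": 0},{"dx": 0,"dy": 0,"dz": -115,"rx": 0,"ry": 0,"rz": 0},{"dx": 0,"dy": 0,"dz": -150,"rx": 0,"ry": 0,"rz": 0},{"dx": 0,"dy": 0,"dz": -180,"rx": 0,"ry": 0,"rz": 0}]'

```text
clock: 30.77
tcp_pos: [0.4632, 0.4155, 0.1292]
orientation: [-0.518, -3.097, 0.003]
contact_force: [0.8, -1.1, 0.4]
grip_width: 0.0853
gripper_force: 0.0
```

Emit:
send_rows --deltas '[{"dx": 0,"dy": 0,"dz": 0,"rx": 0,"ry": 0,"rz": 0},{"dx": 0,"dy": 0,"dz": 0,"rx": 0,"ry": 0,"rz": 0}]'

```text
clock: 30.93
tcp_pos: [0.4632, 0.4158, 0.1312]
orientation: [-0.52, -3.096, 0.003]
contact_force: [-0.0, 0.2, -0.0]
grip_width: 0.0851
gripper_force: 0.0
```

```bash
python3 -c "
from h import *
st()
import runpy
runpy.run_path('g.py')"
```

```text
tcp [0.4632 0.4158 0.1312] st -0.0707 0.3089 yaw 70.94 down [-0.003 -0.002 -1.   ] F [-0.   0.2 -0. ] j [-0.21  0.68 -0.88  1.74  0.6   1.02 -0.07] t 30.9333
top 1 [0.417  0.4321] [0.417  0.4321] [0. 0. 0.] stem 61 112.00112329568736 [-0.0177  0.0443]
scene 611 [0.464  0.4246] [0.4632 0.4251] [0.065 0.065 0.006] stem 55 158.67809087744672 [-0.0478  0.0189]
```

Emit:
send_rows --deltas '[{"dx": 1.5,"dy": 2.5,"dz": -30,"rx": 0,"ry": 0,"rz": 0},{"dx": 1.5,"dy": 2.5,"dz": -60,"rx": 0,"ry": 0,"rz": 0},{"dx": 1.5,"dy": 2.5,"dz": -85,"rx": 0,"ry": 0,"rz": 0},{"dx": 1.5,"dy": 2.5,"dz": -103,"rx": 0,"ry": 0,"rz": 0},{"dx": 1.5,"dy": 2.5,"dz": -112,"rx": 0,"ry": 0,"rz": 0}]'

```text
clock: 31.45
tcp_pos: [0.4659, 0.4192, 0.0204]
orientation: [0.522, 3.097, 0.001]
contact_force: [0.3, -0.8, -0.4]
grip_width: 0.0847
gripper_force: 0.0
```

Emit:
send_rows --deltas '[{"dx": 0,"dy": 0,"dz": 0,"rx": 0,"ry": 0,"rz": 0},{"dx": 0,"dy": 0,"dz": 0,"rx": 0,"ry": 0,"rz": 0},{"dx": 0,"dy": 0,"dz": 0,"rx": 0,"ry": 0,"rz": 0},{"dx": 0,"dy": 0,"dz": 0,"rx": 0,"ry": 0,"rz": 0},{"dx": 0,"dy": 0,"dz": 0,"rx": 0,"ry": 0,"rz": 0}]' --jaw 50 --newtons 50

```text
clock: 31.87
tcp_pos: [0.4663, 0.4206, 0.023]
orientation: [0.522, 3.096, 0.005]
contact_force: [-0.8, -0.1, 6.5]
grip_width: 0.0621
gripper_force: 55.4
```

Emit:
send_rows --deltas '[{"dx": 0,"dy": 0,"dz": 0,"rx": 0,"ry": 0,"rz": 0},{"dx": 0,"dy": 0,"dz": 0,"rx": 0,"ry": 0,"rz": 0},{"dx": 0,"dy": 0,"dz": 0,"rx": 0,"ry": 0,"rz": 0},{"dx": 0,"dy": 0,"dz": 0,"rx": 0,"ry": 0,"rz": 0},{"dx": 0,"dy": 0,"dz": 0,"rx": 0,"ry": 0,"rz": 0}]'

```text
clock: 32.28
tcp_pos: [0.4663, 0.4206, 0.0229]
orientation: [0.522, 3.096, 0.005]
contact_force: [-1.0, -1.1, 7.0]
grip_width: 0.0619
gripper_force: 55.4
```

```bash
python3 -c "
from h import *
o=st();print(o['grip_width'],o['gripper_force'])
import runpy
runpy.run_path('g.py')"
```

```text
tcp [0.4663 0.4206 0.0229] st -0.0682 0.314 yaw 70.87 down [ 0.003  0.003 -1.   ] F [-1.  -1.1  7. ] j [-0.28  0.81 -0.78  1.78  0.73  0.86 -0.17] t 32.2833
0.061946160670594996 55.40378705249168
top 70 [0.4388 0.4183] [0.4392 0.4191] [0.013 0.044 0.008] stem 6 107.34791321352648 [-0.0173  0.0556]
scene 621 [0.464  0.4263] [0.4631 0.4253] [0.065 0.068 0.017] stem 58 160.66701002710784 [-0.0469  0.0159]
```

Emit:
send_rows --deltas '[{"dx": 0,"dy": 0,"dz": 8,"rx": 0,"ry": 0,"rz": 0},{"dx": 0,"dy": 0,"dz": 30,"rx": 0,"ry": 0,"rz": 0},{"dx": 0,"dy": 0,"dz": 65,"rx": 0,"ry": 0,"rz": 0},{"dx": 0,"dy": 0,"dz": 100,"rx": 0,"ry": 0,"rz": 0},{"dx": 0,"dy": 0,"dz": 135,"rx": 0,"ry": 0,"rz": 0}]'

```text
clock: 32.8
tcp_pos: [0.4648, 0.4183, 0.1569]
orientation: [-0.521, -3.097, 0.002]
contact_force: [1.1, 0.2, -3.7]
grip_width: 0.0616
gripper_force: 56.7
```

```bash
python3 - <<'E'
from h import *
o=st();print(o['grip_width'],o['gripper_force'])
g,P=grab('scene','scene8.png'); u,v=proj(g,o['tcp_pos'])[0].astype(int)
cv2.imwrite('pics/v8.png',cv2.resize(g['frame'][v-60:v+60,max(u-80,0):u+80],None,fx=4,fy=4))
E
```

```text
tcp [0.4648 0.4183 0.1569] st -0.0695 0.3115 yaw 70.89 down [-0.001 -0.001 -1.   ] F [ 1.1  0.2 -3.7] j [-0.2   0.65 -0.9   1.71  0.57  1.06 -0.06] t 32.8
0.06161774132920221 56.69796583126299
```

View pics/v8.png

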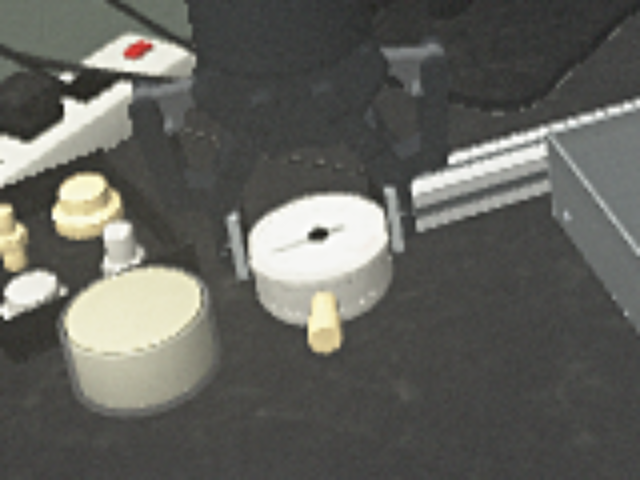

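Emit:
send_rows --deltas '[{"dx": 4,"dy": -30,"dz": 25,"rx": 0,"ry": 0,"rz": 1.5},{"dx": 8,"dy": -65,"dz": 43,"rx": 0,"ry": 0,"rz": 3},{"dx": 12,"dy": -103,"dz": 43,"rx": 0,"ry": 0,"rz": 5},{"dx": 16,"dy": -141,"dz": 43,"rx": 0,"ry": 0,"rz": 7},{"dx": 21,"dy": -179,"dz": 43,"rx": 0,"ry": 0,"rz": 9}]'

```text
clock: 33.27
tcp_pos: [0.4858, 0.238, 0.1988]
orientation: [0.273, 3.129, -0.001]
contact_force: [0.7, -1.5, -4.1]
grip_width: 0.0618
gripper_force: 58.2
```

Emit:
send_rows --deltas '[{"dx": 5,"dy": -38,"dz": 0,"rx": 0,"ry": 0,"rz": 2},{"dx": 10,"dy": -76,"dz": 0,"rx": 0,"ry": 0,"rz": 3},{"dx": 14,"dy": -112,"dz": 0,"rx": 0,"ry": 0,"rz": 4.3},{"dx": 17,"dy": -138,"dz": 0,"rx": 0,"ry": 0,"rz": 4.3},{"dx": 17,"dy": -138,"dz": 0,"rx": 0,"ry": 0,"rz": 4.3}]'

```text
clock: 33.68
tcp_pos: [0.5037, 0.0939, 0.1973]
orientation: [-0.174, -3.135, 0.009]
contact_force: [-0.9, -0.1, -4.3]
grip_width: 0.0617
gripper_force: 58.2
```

Emit:
send_rows --deltas '[{"dx": 0,"dy": 0,"dz": -25,"rx": 0,"ry": 0,"rz": 0},{"dx": 0,"dy": 0,"dz": -50,"rx": 0,"ry": 0,"rz": 0},{"dx": 0,"dy": 0,"dz": -75,"rx": 0,"ry": 0,"rz": 0},{"dx": 0,"dy": 0,"dz": -95,"rx": 0,"ry": 0,"rz": 0},{"dx": 0,"dy": 0,"dz": -105,"rx": 0,"ry": 0,"rz": 0}]'

```text
clock: 34.1
tcp_pos: [0.5017, 0.1014, 0.0912]
orientation: [-0.159, -3.134, 0.002]
contact_force: [-0.1, -0.1, -4.9]
grip_width: 0.0618
gripper_force: 58.2
```

Emit:
send_rows --deltas '[{"dx": 0,"dy": 0,"dz": 0,"rx": 0,"ry": 0,"rz": 0},{"dx": 0,"dy": 0,"dz": 0,"rx": 0,"ry": 0,"rz": 0}]'

```text
clock: 34.27
tcp_pos: [0.5033, 0.1024, 0.0937]
orientation: [-0.159, -3.138, -0.0]
contact_force: [0.5, -0.1, -3.8]
grip_width: 0.0617
gripper_force: 58.2
```

```bash
cat > g2.py <<'E'
from h import *
o=st()
for n in('top','scene'):
    g,P=grab(n,n+'9.png'); Q=P.reshape(-1,3); Q=Q[np.isfinite(Q).all(1)]; z0=o['tcp_pos'][2]-.0229 if o['grip_width']<.07 else .05
    s=Q[:,:2]-E0; s=np.c_[s@EX,s@EY]; z=Q[:,2]-z0
    m=(abs(s)<.06).all(1)&(z>.0275)&(z<.04); A=s[m]; c=np.median(A,0)
    for _ in range(5): A=A[np.hypot(*(A-c).T)<.036]; c=(A.min(0)+A.max(0))/2
    m=(z>.014)&(z<.027); d=s[m]-c; rr=np.hypot(*d.T); d=d[(rr>.04)&(rr<.06)&(d[:,0]<-.03)]
    print(n,len(A),'st c',c.round(4),np.ptp(A,axis=0).round(3),'stem',len(d),np.median(np.degrees(np.arctan2(d[:,1],-d[:,0]))) if len(d) else '')
E
python3 g2.py
```

```text
tcp [0.5033 0.1024 0.0937] st 0.0019 0.0014 yaw 84.2 down [-0.  0. -1.] F [ 0.5 -0.1 -3.8] j [ 0.41  0.6  -0.93  2.02  0.64  0.85  0.58] t 34.2667
top 51 st c [-0.0245  0.0037] [0.015 0.046] stem 0 
scene 342 st c [-0.0005  0.005 ] [0.064 0.07 ] stem 39 4.730735689296973
```

Emit:
send_rows --deltas '[{"dx": -1,"dy": -1,"dz": -7,"rx": 0,"ry": 0,"rz": 0},{"dx": -1,"dy": -1,"dz": -13,"rx": 0,"ry": 0,"rz": 0},{"dx": -1,"dy": -1,"dz": -17,"rx": 0,"ry": 0,"rz": 0},{"dx": -1,"dy": -1,"dz": -19,"rx": 0,"ry": 0,"rz": 0},{"dx": -1,"dy": -1,"dz": -19,"rx": 0,"ry": 0,"rz": 0}]'

```text
clock: 34.78
tcp_pos: [0.5019, 0.1008, 0.0736]
orientation: [-0.16, -3.137, 0.0]
contact_force: [0.9, 0.5, -4.3]
grip_width: 0.0621
gripper_force: 58.2
```

Emit:
send_rows --deltas '[{"dx": 0,"dy": 0,"dz": -1,"rx": 0,"ry": 0,"rz": 0},{"dx": 0,"dy": 0,"dz": -2,"rx": 0,"ry": 0,"rz": 0},{"dx": 0,"dy": 0,"dz": -2,"rx": 0,"ry": 0,"rz": 0}]'

```text
clock: 35.03
tcp_pos: [0.5025, 0.1011, 0.073]
orientation: [0.16, 3.137, -0.001]
contact_force: [-2.7, -1.6, 4.3]
grip_width: 0.0619
gripper_force: 59.0
```

Touching the floor. I'll open, rise and move aside to the left so the top camera can see.

Emit:
send_rows --deltas '[{"dx": 0,"dy": 0,"dz": 2,"rx": 0,"ry": 0,"rz": 0},{"dx": 0,"dy": 0,"dz": 2,"rx": 0,"ry": 0,"rz": 0},{"dx": 0,"dy": 0,"dz": 2,"rx": 0,"ry": 0,"rz": 0},{"dx": 0,"dy": 0,"dz": 2,"rx": 0,"ry": 0,"rz": 0},{"dx": 0,"dy": 0,"dz": 2,"rx": 0,"ry": 0,"rz": 0}]' --jaw 85

```text
clock: 35.45
tcp_pos: [0.5025, 0.101, 0.0743]
orientation: [0.16, 3.137, 0.0]
contact_force: [0.2, -0.1, -0.5]
grip_width: 0.0852
gripper_force: 0.0
```

Emit:
send_rows --deltas '[{"dx": 0,"dy": 0,"dz": 20,"rx": 0,"ry": 0,"rz": 0},{"dx": 0,"dy": 0,"dz": 60,"rx": 0,"ry": 0,"rz": 0},{"dx": 0,"dy": 0,"dz": 100,"rx": 0,"ry": 0,"rz": 0},{"dx": 0,"dy": 20,"dz": 130,"rx": 0,"ry": 0,"rz": 0},{"dx": 0,"dy": 60,"dz": 140,"rx": 0,"ry": 0,"rz": 0}]'

```text
clock: 35.87
tcp_pos: [0.5053, 0.1576, 0.218]
orientation: [0.173, 3.132, -0.002]
contact_force: [1.0, -1.6, -0.6]
grip_width: 0.0851
gripper_force: 0.0
```

Emit:
send_rows --deltas '[{"dx": 0,"dy": 40,"dz": 0,"rx": 0,"ry": 0,"rz": 0},{"dx": 0,"dy": 80,"dz": 0,"rx": 0,"ry": 0,"rz": 0},{"dx": 0,"dy": 120,"dz": 0,"rx": 0,"ry": 0,"rz": 0},{"dx": 0,"dy": 160,"dz": 0,"rx": 0,"ry": 0,"rz": 0},{"dx": 0,"dy": 200,"dz": 0,"rx": 0,"ry": 0,"rz": 0}]'

```text
clock: 36.28
tcp_pos: [0.5021, 0.3627, 0.214]
orientation: [0.16, 3.137, -0.001]
contact_force: [0.8, 1.4, 0.4]
grip_width: 0.0849
gripper_force: 0.0
```

```bash
python3 g2.py
```

```text
return _methods._mean(a, axis=axis, dtype=dtype,
  ret = um.true_divide(
Traceback (most recent call last):
  File "g2.py", line 7, in <module>
    for _ in range(5): A=A[np.hypot(*(A-c).T)<.036]; c=(A.min(0)+A.max(0))/2
                                                        ~~~~~^^^
ValueError: zero-size array to reduction operation minimum which has no identity
```

```bash
sed -i "s/for n in('top','scene')/for n in('scene',)/" g2.py; python3 g2.py; python3 -c "
from h import *
a=cv2.imread('pics/scene9.png');g,P=grab('top','top9.png')
cv2.imwrite('pics/v9.png',np.hstack([cv2.resize(a[200:380,210:430],(440,360)),cv2.resize(g['frame'][150:400,150:400],(360,360))]))"
```

```text
tcp [0.4987 0.3725 0.2152] st -0.031 0.2696 yaw 84.69 down [-0.001  0.008 -1.   ] F [-0.4  7.6  3.7] j [-0.04  0.61 -1.    1.67  0.55  1.16  0.3 ] t 36.3333
scene 344 st c [-0.0007  0.0029] [0.068 0.067] stem 37 5.237588390641337
```

View pics/v9.png

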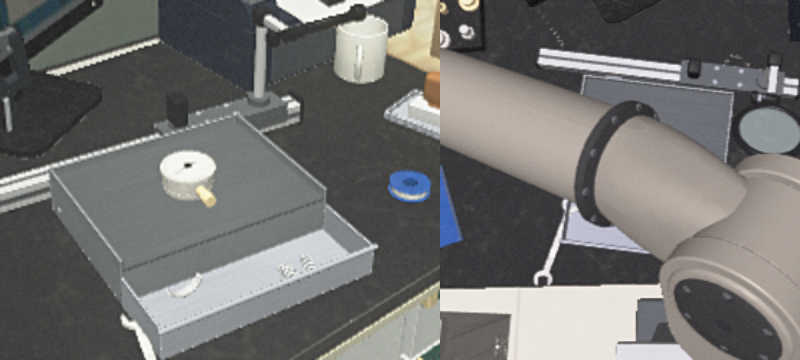

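Emit:
send_rows --deltas '[{"dx": -2,"dy": -10,"dz": 35,"rx": 0,"ry": 0,"rz": 0},{"dx": -4,"dy": -30,"dz": 70,"rx": 0,"ry": 0,"rz": 0},{"dx": -6,"dy": -55,"dz": 100,"rx": 0,"ry": 0,"rz": 0},{"dx": -8,"dy": -85,"dz": 125,"rx": 0,"ry": 0,"rz": 0},{"dx": -10,"dy": -118,"dz": 146,"rx": 0,"ry": 0,"rz": 0}]'

```text
clock: 36.85
tcp_pos: [0.4922, 0.2417, 0.3619]
orientation: [0.159, 3.136, 0.0]
contact_force: [0.1, -1.3, 1.2]
grip_width: 0.0849
gripper_force: 0.0
```

Emit:
send_rows --deltas '[{"dx": -2,"dy": -38,"dz": 0,"rx": 0,"ry": 0,"rz": 0},{"dx": -4,"dy": -76,"dz": 0,"rx": 0,"ry": 0,"rz": 0},{"dx": -6,"dy": -114,"dz": 0,"rx": 0,"ry": 0,"rz": 0},{"dx": -8,"dy": -152,"dz": 0,"rx": 0,"ry": 0,"rz": 0},{"dx": -10,"dy": -190,"dz": 0,"rx": 0,"ry": 0,"rz": 0}]'

```text
clock: 37.27
tcp_pos: [0.4815, 0.0497, 0.3599]
orientation: [-0.163, -3.137, 0.002]
contact_force: [1.1, -0.2, -0.5]
grip_width: 0.0849
gripper_force: 0.0
```

Emit:
send_rows --deltas '[{"dx": -2,"dy": -38,"dz": 0,"rx": 0,"ry": 0,"rz": 0},{"dx": -4,"dy": -76,"dz": 0,"rx": 0,"ry": 0,"rz": 0},{"dx": -6,"dy": -114,"dz": 0,"rx": 0,"ry": 0,"rz": 0},{"dx": -8,"dy": -152,"dz": 0,"rx": 0,"ry": 0,"rz": 0},{"dx": -10,"dy": -190,"dz": 0,"rx": 0,"ry": 0,"rz": 0}]'

```text
clock: 37.68
tcp_pos: [0.4708, -0.1402, 0.3602]
orientation: [-0.164, -3.137, 0.003]
contact_force: [0.8, -0.0, -0.6]
grip_width: 0.0849
gripper_force: 0.0
```

Emit:
send_rows --deltas '[{"dx": 0,"dy": -25,"dz": 0,"rx": 0,"ry": 0,"rz": 0},{"dx": 0,"dy": -45,"dz": 0,"rx": 0,"ry": 0,"rz": 0},{"dx": 0,"dy": -60,"dz": 0,"rx": 0,"ry": 0,"rz": 0},{"dx": 0,"dy": -65,"dz": 0,"rx": 0,"ry": 0,"rz": 0}]'

```text
clock: 38.02
tcp_pos: [0.4712, -0.2055, 0.3597]
orientation: [-0.168, -3.136, 0.001]
contact_force: [-0.6, -0.2, -0.5]
grip_width: 0.085
gripper_force: 0.0
```

```bash
sed -i "s/for n in('scene',)/for n in('top','scene')/" g2.py; python3 g2.py
```

```text
tcp [ 0.4712 -0.2055  0.3597] st 0.0021 -0.3082 yaw 83.88 down [-0.001 -0.    -1.   ] F [-0.6 -0.2 -0.5] j [ 1.16  0.24 -1.02  1.73  0.22  1.29  1.56] t 38.0167
top 532 st c [-0.0002 -0.0026] [0.066 0.066] stem 41 1.1025784978331785
scene 349 st c [-0.0012  0.0036] [0.067 0.064] stem 38 3.887796246346239
```

Emit:
send_rows --deltas '[{"dx": 22,"dy": 33,"dz": 0,"rx": 0,"ry": 0,"rz": 0},{"dx": 44,"dy": 66,"dz": 0,"rx": 0,"ry": 0,"rz": 0},{"dx": 66,"dy": 99,"dz": 0,"rx": 0,"ry": 0,"rz": 0},{"dx": 88,"dy": 132,"dz": 0,"rx": 0,"ry": 0,"rz": 0},{"dx": 110,"dy": 164,"dz": 0,"rx": 0,"ry": 0,"rz": 0}]'

```text
clock: 38.53
tcp_pos: [0.5826, -0.0341, 0.3607]
orientation: [0.156, 3.137, 0.0]
contact_force: [0.7, -0.4, -0.4]
grip_width: 0.0849
gripper_force: 0.0
```

Emit:
send_rows --deltas '[{"dx": 20,"dy": 30,"dz": 0,"rx": 0,"ry": 0,"rz": 0},{"dx": 40,"dy": 58,"dz": 0,"rx": 0,"ry": 0,"rz": 0},{"dx": 48,"dy": 70,"dz": 0,"rx": 0,"ry": 0,"rz": 0},{"dx": 48,"dy": 70,"dz": 0,"rx": 0,"ry": 0,"rz": 0},{"dx": 48,"dy": 70,"dz": -20,"rx": 0,"ry": 0,"rz": 0}]'

```text
clock: 38.95
tcp_pos: [0.6313, 0.0363, 0.3439]
orientation: [0.152, 3.132, 0.004]
contact_force: [0.4, 0.5, 0.0]
grip_width: 0.0849
gripper_force: 0.0
```

```bash
python3 - <<'E'
from h import *
st()
g,P=grab('scene','scene10.png'); cv2.imwrite('pics/v10.png',g['frame'][:400,150:550])
E
```

```text
tcp [0.6313 0.0363 0.3439] st 0.1361 -0.051 yaw 84.46 down [ 0.006  0.002 -1.   ] F [0.4 0.5 0. ] j [ 0.53  0.5  -1.    1.49  0.42  1.37  0.98] t 38.95
```

View pics/v10.png

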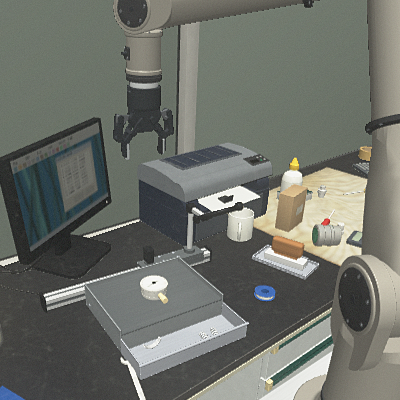

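Emit:
send_rows --deltas '[{"dx": 0,"dy": -1,"dz": -35,"rx": 0,"ry": 0,"rz": 0},{"dx": 0,"dy": -1,"dz": -72,"rx": 0,"ry": 0,"rz": 0},{"dx": 0,"dy": -1,"dz": -110,"rx": 0,"ry": 0,"rz": 0},{"dx": 0,"dy": -1,"dz": -148,"rx": 0,"ry": 0,"rz": 0},{"dx": 0,"dy": -1,"dz": -180,"rx": 0,"ry": 0,"rz": 0}]'

```text
clock: 39.42
tcp_pos: [0.6288, 0.0301, 0.1582]
orientation: [-0.16, -3.136, 0.001]
contact_force: [0.0, 0.3, 0.1]
grip_width: 0.0848
gripper_force: 0.0
```

Emit:
send_rows --deltas '[{"dx": 0,"dy": 0,"dz": -20,"rx": 0,"ry": 0,"rz": 0},{"dx": 0,"dy": 0,"dz": -40,"rx": 0,"ry": 0,"rz": 0},{"dx": 0,"dy": 0,"dz": -60,"rx": 0,"ry": 0,"rz": 0},{"dx": 0,"dy": 0,"dz": -75,"rx": 0,"ry": 0,"rz": 0},{"dx": 0,"dy": 0,"dz": -85,"rx": 0,"ry": 0,"rz": 0}]'

```text
clock: 39.83
tcp_pos: [0.6292, 0.0304, 0.0739]
orientation: [-0.16, -3.136, 0.001]
contact_force: [0.7, 0.9, 0.5]
grip_width: 0.0849
gripper_force: 0.0
```

Emit:
send_rows --deltas '[{"dx": 0,"dy": 0,"dz": 0,"rx": 0,"ry": 0,"rz": 0}]'

```text
clock: 39.92
tcp_pos: [0.6289, 0.0304, 0.0735]
orientation: [-0.16, -3.134, 0.001]
contact_force: [0.3, -0.3, -0.4]
grip_width: 0.0851
gripper_force: 0.0
```

```bash
python3 -c "
from h import *
st()"
```

```text
tcp [0.6289 0.0304 0.0735] st 0.1343 -0.0571 yaw 84.16 down [-0.003 -0.001 -1.   ] F [ 0.3 -0.3 -0.4] j [ 0.43  0.75 -0.83  1.75  0.67  0.95  0.79] t 39.9167
```

Emit:
send_rows --deltas '[{"dx": 0,"dy": -2.5,"dz": 0,"rx": 0,"ry": 0,"rz": 0},{"dx": 0,"dy": -2.5,"dz": 0,"rx": 0,"ry": 0,"rz": 0},{"dx": 0,"dy": -2.5,"dz": 0,"rx": 0,"ry": 0,"rz": 0},{"dx": 0,"dy": -2.5,"dz": 0,"rx": 0,"ry": 0,"rz": 0},{"dx": 0,"dy": -2.5,"dz": 0,"rx": 0,"ry": 0,"rz": 0}]' --jaw 10 --newtons 30

```text
clock: 40.33
tcp_pos: [0.6307, 0.0285, 0.076]
orientation: [0.16, 3.136, 0.0]
contact_force: [-1.0, 0.0, -0.2]
grip_width: 0.0249
gripper_force: 0.2
```

Emit:
send_rows --deltas '[{"dx": 0,"dy": 0,"dz": 0,"rx": 0,"ry": 0,"rz": 0},{"dx": 0,"dy": 0,"dz": 0,"rx": 0,"ry": 0,"rz": 0},{"dx": 0,"dy": 0,"dz": 0,"rx": 0,"ry": 0,"rz": 0},{"dx": 0,"dy": 0,"dz": 0,"rx": 0,"ry": 0,"rz": 0},{"dx": 0,"dy": 0,"dz": 0,"rx": 0,"ry": 0,"rz": 0}]'

```text
clock: 40.75
tcp_pos: [0.6307, 0.0283, 0.076]
orientation: [0.161, 3.137, -0.0]
contact_force: [-1.2, -2.1, 6.5]
grip_width: 0.0219
gripper_force: 32.5
```

```bash
python3 -c "
from h import *
st()"
```

```text
tcp [0.6307 0.0283 0.076 ] st 0.1363 -0.0589 yaw 84.12 down [ 0.001 -0.    -1.   ] F [-1.2 -2.1  6.5] j [ 0.44  0.75 -0.83  1.75  0.67  0.95  0.8 ] t 40.75
```

Emit:
send_rows --deltas '[{"dx": 1,"dy": 8,"dz": 0,"rx": 0,"ry": 0,"rz": 0},{"dx": 2.4,"dy": 23,"dz": 0,"rx": 0,"ry": 0,"rz": 0},{"dx": 4,"dy": 38,"dz": 0,"rx": 0,"ry": 0,"rz": 0},{"dx": 5.6,"dy": 53,"dz": 0,"rx": 0,"ry": 0,"rz": 0},{"dx": 7.1,"dy": 68,"dz": 0,"rx": 0,"ry": 0,"rz": 0}]'

```text
clock: 41.17
tcp_pos: [0.6383, 0.096, 0.0761]
orientation: [0.162, 3.136, -0.002]
contact_force: [0.8, -3.4, 4.6]
grip_width: 0.022
gripper_force: 32.2
```

Emit:
send_rows --deltas '[{"dx": 1.6,"dy": 15,"dz": 0,"rx": 0,"ry": 0,"rz": 0},{"dx": 3.2,"dy": 30,"dz": 0,"rx": 0,"ry": 0,"rz": 0},{"dx": 4.7,"dy": 45,"dz": 0,"rx": 0,"ry": 0,"rz": 0},{"dx": 6.3,"dy": 60,"dz": 0,"rx": 0,"ry": 0,"rz": 0},{"dx": 7.9,"dy": 75,"dz": 0,"rx": 0,"ry": 0,"rz": 0}]'

```text
clock: 41.58
tcp_pos: [0.6468, 0.1709, 0.076]
orientation: [0.163, 3.135, -0.002]
contact_force: [1.6, -2.7, 4.5]
grip_width: 0.0214
gripper_force: 32.1
```

Emit:
send_rows --deltas '[{"dx": 1.6,"dy": 15,"dz": 0,"rx": 0,"ry": 0,"rz": 0},{"dx": 3.2,"dy": 30,"dz": 0,"rx": 0,"ry": 0,"rz": 0},{"dx": 4.3,"dy": 40,"dz": 0,"rx": 0,"ry": 0,"rz": 0},{"dx": 4.8,"dy": 45,"dz": 0,"rx": 0,"ry": 0,"rz": 0},{"dx": 4.8,"dy": 45,"dz": 0,"rx": 0,"ry": 0,"rz": 0}]'

```text
clock: 42.0
tcp_pos: [0.6522, 0.218, 0.0761]
orientation: [0.16, 3.134, 0.004]
contact_force: [5.9, 1.7, 0.0]
grip_width: 0.0213
gripper_force: 32.1
```

```bash
python3 -c "
from h import *
st()"
```

```text
tcp [0.6522 0.218  0.0761] st 0.1378 0.1319 yaw 84.16 down [ 0.004  0.002 -1.   ] F [5.9 1.7 0. ] j [ 0.12  0.82 -0.82  1.6   0.68  1.01  0.56] t 42.0
```

Emit:
send_rows --deltas '[{"dx": -1.5,"dy": 0,"dz": 0,"rx": 0,"ry": 0,"rz": 0},{"dx": -1.5,"dy": 0,"dz": 0,"rx": 0,"ry": 0,"rz": 0}]'

```text
clock: 42.17
tcp_pos: [0.652, 0.2166, 0.0761]
orientation: [0.162, 3.131, 0.004]
contact_force: [8.8, 1.8, -1.5]
grip_width: 0.021
gripper_force: 31.4
```

```bash
python3 -c "
from h import *
st()"
```

```text
tcp [0.652  0.2166 0.0761] st 0.1378 0.1305 yaw 84.08 down [ 0.006  0.002 -1.   ] F [ 8.8  1.8 -1.5] j [ 0.12  0.82 -0.82  1.61  0.68  1.01  0.56] t 42.1667
```

Emit:
send_rows --deltas '[{"dx": 0,"dy": 0,"dz": 0,"rx": 0,"ry": 0,"rz": 0},{"dx": 0,"dy": 0,"dz": 0,"rx": 0,"ry": 0,"rz": 0},{"dx": 0,"dy": 0,"dz": 0,"rx": 0,"ry": 0,"rz": 0},{"dx": 0,"dy": 0,"dz": 0,"rx": 0,"ry": 0,"rz": 0},{"dx": 0,"dy": 0,"dz": 0,"rx": 0,"ry": 0,"rz": 0}]' --jaw 60

```text
clock: 42.58
tcp_pos: [0.6481, 0.2166, 0.0749]
orientation: [-0.159, -3.137, 0.0]
contact_force: [-0.6, -0.7, -0.9]
grip_width: 0.06
gripper_force: 0.0
```

Emit:
send_rows --deltas '[{"dx": 0,"dy": 0,"dz": 15,"rx": 0,"ry": 0,"rz": 0},{"dx": 0,"dy": 0,"dz": 50,"rx": 0,"ry": 0,"rz": 0},{"dx": 0,"dy": 0,"dz": 90,"rx": 0,"ry": 0,"rz": 0},{"dx": 0,"dy": 0,"dz": 130,"rx": 0,"ry": 0,"rz": 0},{"dx": 0,"dy": 0,"dz": 170,"rx": 0,"ry": 0,"rz": 0}]'

```text
clock: 43.0
tcp_pos: [0.648, 0.2167, 0.2482]
orientation: [0.158, 3.138, 0.001]
contact_force: [1.6, -0.2, 0.0]
grip_width: 0.06
gripper_force: 0.0
```

Emit:
send_rows --deltas '[{"dx": 0,"dy": 0,"dz": 40,"rx": 0,"ry": 0,"rz": 0},{"dx": 0,"dy": 0,"dz": 80,"rx": 0,"ry": 0,"rz": 0},{"dx": 0,"dy": 0,"dz": 120,"rx": 0,"ry": 0,"rz": 0},{"dx": 0,"dy": 0,"dz": 145,"rx": 0,"ry": 0,"rz": 0},{"dx": 0,"dy": 0,"dz": 150,"rx": 0,"ry": 0,"rz": 0}]'

```text
clock: 43.42
tcp_pos: [0.6489, 0.2183, 0.4029]
orientation: [0.158, 3.13, 0.008]
contact_force: [0.1, 0.3, 0.2]
grip_width: 0.0602
gripper_force: 0.0
```

```bash
cat > l.py <<'E'
from h import *
st()
for n in('top','scene'):
    g,P=grab(n,n+'L.png'); Q=P.reshape(-1,3); Q=Q[np.isfinite(Q).all(1)]
    s=Q[:,:2]-E0; s=np.c_[s@EX,s@EY,Q[:,2]]
    m=(abs(s[:,1])<.1)&(s[:,0]>-.1)&(s[:,0]<.07)&(s[:,2]>.15)&(s[:,2]<.3); A=s[m]
    f=A[A[:,0]<A[:,0].min()+.02] if len(A) else A
    print(n,len(A),'front',A.min(0).round(4) if len(A) else '',len(f),f.mean(0).round(4),f.min(0).round(4),f.max(0).round(4))
    B=A[(A[:,0]>-.055)]
    if len(B)>50:
        a=np.polyfit(B[:,0],B[:,2],1); print('slope deg',np.degrees(np.arctan(-a[0])),'y range',np.percentile(B[:,1],[1,99]).round(4))
        for x in np.arange(-.09,.07,.015):
            k=A[(abs(A[:,0]-x)<.0075)]
            if len(k)>3: print(round(x,3),len(k),'y',k[:,1].min().round(3),k[:,1].max().round(3),'z',k[:,2].min().round(3),np.median(k[:,2]).round(3),k[:,2].max().round(3))
E
python3 l.py
```

```text
tcp [0.6489 0.2183 0.4029] st 0.1346 0.1319 yaw 84.21 down [ 0.008  0.004 -1.   ] F [0.1 0.3 0.2] j [ 0.17  0.55 -0.96  1.27  0.45  1.53  0.74] t 43.4167
top 980 front [-0.0694 -0.0404  0.1994] 68 [-0.0605 -0.0007  0.2705] [-0.0694 -0.0072  0.2563] [-0.05    0.0063  0.2758]
slope deg 32.830313667519434 y range [-0.0342  0.0526]
-0.075 11 y -0.006 0.005 z 0.263 0.268 0.273
-0.06 51 y -0.007 0.006 z 0.256 0.272 0.276
-0.045 33 y -0.005 0.005 z 0.253 0.259 0.269
-0.03 184 y -0.04 0.039 z 0.24 0.248 0.255
-0.015 226 y -0.038 0.051 z 0.231 0.238 0.249
0.0 196 y -0.025 0.054 z 0.221 0.229 0.236
0.015 150 y -0.007 0.055 z 0.213 0.22 0.23
0.03 99 y 0.009 0.053 z 0.203 0.211 0.218
0.045 30 y 0.023 0.045 z 0.199 0.204 0.21
scene 354 front [-0.0713 -0.0441  0.1704] 77 [-0.0642  0.0075  0.2653] [-0.0713 -0.0013  0.2542] [-0.0533  0.0128  0.2727]
slope deg 35.472424170177085 y range [-0.0391  0.0607]
-0.075 24 y -0.001 0.012 z 0.257 0.264 0.27
-0.06 53 y -0.001 0.013 z 0.254 0.268 0.273
-0.045 12 y 0.008 0.02 z 0.245 0.252 0.258
-0.03 98 y -0.033 0.045 z 0.233 0.244 0.251
-0.015 52 y -0.039 0.056 z 0.225 0.235 0.245
0.0 26 y 0.053 0.061 z 0.216 0.226 0.234
0.015 13 y 0.059 0.061 z 0.211 0.217 0.224
0.03 11 y -0.044 0.06 z 0.194 0.199 0.213
0.045 29 y -0.036 0.036 z 0.186 0.19 0.196
0.06 34 y -0.01 0.035 z 0.17 0.177 0.186
```

Emit:
send_rows --deltas '[{"dx": -33,"dy": -17,"dz": 0,"rx": 0,"ry": 0,"rz": 0},{"dx": -66,"dy": -35,"dz": 0,"rx": 0,"ry": 0,"rz": 0},{"dx": -100,"dy": -53,"dz": 0,"rx": 0,"ry": 0,"rz": 0},{"dx": -134,"dy": -71,"dz": 0,"rx": 0,"ry": 0,"rz": 0},{"dx": -168,"dy": -89,"dz": 0,"rx": 0,"ry": 0,"rz": 0}]' --jaw 45

```text
clock: 43.93
tcp_pos: [0.4782, 0.1261, 0.3927]
orientation: [-0.16, -3.133, 0.001]
contact_force: [-0.7, -2.2, 1.2]
grip_width: 0.0449
gripper_force: 0.0
```

Emit:
send_rows --deltas '[{"dx": -25,"dy": -13,"dz": 0,"rx": 0,"ry": 0,"rz": 0},{"dx": -39,"dy": -21,"dz": -10,"rx": 0,"ry": 0,"rz": 0},{"dx": -39,"dy": -21,"dz": -30,"rx": 0,"ry": 0,"rz": 0},{"dx": -39,"dy": -21,"dz": -50,"rx": 0,"ry": 0,"rz": 0},{"dx": -39,"dy": -21,"dz": -70,"rx": 0,"ry": 0,"rz": 0}]'

```text
clock: 44.35
tcp_pos: [0.4404, 0.1052, 0.3233]
orientation: [-0.162, -3.136, 0.003]
contact_force: [0.7, -0.4, -0.6]
grip_width: 0.0453
gripper_force: 0.0
```

Emit:
send_rows --deltas '[{"dx": 0,"dy": 0,"dz": 0,"rx": 0,"ry": 0,"rz": 0},{"dx": 0,"dy": 0,"dz": 0,"rx": 0,"ry": 0,"rz": 0}]'

```text
clock: 44.52
tcp_pos: [0.4403, 0.106, 0.324]
orientation: [-0.159, -3.134, 0.0]
contact_force: [0.7, 0.2, -0.1]
grip_width: 0.0451
gripper_force: 0.0
```

```bash
python3 -c "
from h import *
st()"
```

```text
tcp [0.4403 0.106  0.324 ] st -0.0612 -0.0016 yaw 84.2 down [-0.004 -0.    -1.   ] F [ 0.7  0.2 -0.1] j [ 0.66  0.14 -1.11  1.9   0.14  1.19  0.98] t 44.5167
```

Emit:
send_rows --deltas '[{"dx": 0.5,"dy": 1,"dz": -20,"rx": 0,"ry": 0,"rz": 0},{"dx": 0.5,"dy": 1,"dz": -40,"rx": 0,"ry": 0,"rz": 0},{"dx": 0.5,"dy": 1,"dz": -55,"rx": 0,"ry": 0,"rz": 0},{"dx": 0.5,"dy": 1,"dz": -65,"rx": 0,"ry": 0,"rz": 0},{"dx": 0.5,"dy": 1,"dz": -69,"rx": 0,"ry": 0,"rz": 0}]'

```text
clock: 44.93
tcp_pos: [0.4418, 0.1074, 0.2556]
orientation: [-0.16, -3.136, -0.0]
contact_force: [0.2, 0.1, 1.0]
grip_width: 0.0449
gripper_force: 0.0
```

Emit:
send_rows --deltas '[{"dx": 0,"dy": 0,"dz": 0,"rx": 0,"ry": 0,"rz": 0},{"dx": 0,"dy": 0,"dz": 0,"rx": 0,"ry": 0,"rz": 0},{"dx": 0,"dy": 0,"dz": 0,"rx": 0,"ry": 0,"rz": 0},{"dx": 0,"dy": 0,"dz": 0,"rx": 0,"ry": 0,"rz": 0},{"dx": 0,"dy": 0,"dz": 0,"rx": 0,"ry": 0,"rz": 0}]' --jaw 4 --newtons 25

```text
clock: 45.35
tcp_pos: [0.4425, 0.108, 0.2571]
orientation: [0.16, 3.136, 0.001]
contact_force: [-1.1, 1.4, 2.0]
grip_width: 0.0136
gripper_force: 29.0
```

Emit:
send_rows --deltas '[{"dx": 0,"dy": 0,"dz": 0,"rx": 0,"ry": 0,"rz": 0},{"dx": 0,"dy": 0,"dz": 0,"rx": 0,"ry": 0,"rz": 0},{"dx": 0,"dy": 0,"dz": 0,"rx": 0,"ry": 0,"rz": 0}]'

```text
clock: 45.6
tcp_pos: [0.4423, 0.108, 0.2566]
orientation: [0.159, 3.137, 0.001]
contact_force: [-2.3, 2.9, 3.6]
grip_width: 0.0134
gripper_force: 29.2
```

```bash
python3 -c "
from h import *
o=st();print(o['grip_width'],o['gripper_force'])"
```

```text
tcp [0.4423 0.108  0.2566] st -0.0594 0.0005 yaw 84.19 down [ 0.001  0.001 -1.   ] F [-2.3  2.9  3.6] j [ 0.59  0.24 -1.08  1.99  0.24  1.05  0.87] t 45.6
0.013434352873626581 29.19148027896881
```

Emit:
send_rows --deltas '[{"dx": -3.5,"dy": 0.4,"dz": -6,"rx": 0,"ry": 0,"rz": 0},{"dx": -6.5,"dy": 0.7,"dz": -11,"rx": 0,"ry": 0,"rz": 0},{"dx": -8.6,"dy": 0.9,"dz": -15.3,"rx": 0,"ry": 0,"rz": 0},{"dx": -12.2,"dy": 1.3,"dz": -23,"rx": 0,"ry": 0,"rz": 0},{"dx": -15.3,"dy": 1.6,"dz": -31.5,"rx": 0,"ry": 0,"rz": 0}]'

```text
clock: 46.02
tcp_pos: [0.4269, 0.1093, 0.2245]
orientation: [0.16, 3.137, 0.001]
contact_force: [-0.6, 3.0, 3.5]
grip_width: 0.0135
gripper_force: 29.6
```

Emit:
send_rows --deltas '[{"dx": -2.7,"dy": 0.3,"dz": -8.5,"rx": 0,"ry": 0,"rz": 0},{"dx": -4.9,"dy": 0.5,"dz": -16.9,"rx": 0,"ry": 0,"rz": 0},{"dx": -6.6,"dy": 0.7,"dz": -25.5,"rx": 0,"ry": 0,"rz": 0},{"dx": -7.9,"dy": 0.8,"dz": -34.2,"rx": 0,"ry": 0,"rz": 0},{"dx": -8.6,"dy": 0.9,"dz": -43,"rx": 0,"ry": 0,"rz": 0}]'

```text
clock: 46.43
tcp_pos: [0.4179, 0.1099, 0.1807]
orientation: [-0.16, -3.137, 0.0]
contact_force: [-0.7, 2.7, 3.9]
grip_width: 0.0133
gripper_force: 30.1
```

Emit:
send_rows --deltas '[{"dx": -0.3,"dy": 0,"dz": -6,"rx": 0,"ry": 0,"rz": 0},{"dx": -0.3,"dy": 0,"dz": -8.8,"rx": 0,"ry": 0,"rz": 0},{"dx": -0.3,"dy": 0,"dz": -8.8,"rx": 0,"ry": 0,"rz": 0}]'

```text
clock: 46.68
tcp_pos: [0.4175, 0.1097, 0.172]
orientation: [-0.159, -3.136, 0.0]
contact_force: [0.2, 1.8, -1.0]
grip_width: 0.0131
gripper_force: 29.6
```

```bash
python3 l.py
```

```text
tcp [0.4175 0.1097 0.172 ] st -0.0842 -0.0003 yaw 84.18 down [-0.001 -0.    -1.   ] F [ 0.2  1.8 -1. ] j [ 0.5   0.32 -1.03  2.13  0.36  0.87  0.72] t 46.6833
top 810 front [-0.0258 -0.0606  0.1762] 70 [-0.0134 -0.0486  0.1839] [-0.0258 -0.0596  0.178 ] [-0.0059 -0.032   0.1888]
slope deg -2.4744035731496865 y range [-0.0593  0.0252]
-0.03 5 y -0.055 -0.05 z 0.18 0.184 0.188
-0.015 54 y -0.06 -0.034 z 0.178 0.184 0.189
0.0 107 y -0.061 -0.019 z 0.178 0.183 0.188
0.015 144 y -0.06 -0.001 z 0.178 0.183 0.189
0.03 178 y -0.054 0.019 z 0.178 0.183 0.19
0.045 184 y -0.045 0.03 z 0.176 0.184 0.191
0.06 115 y -0.025 0.025 z 0.18 0.186 0.191
scene 2186 front [-0.1    -0.06    0.1602] 1405 [-0.0928  0.008   0.2347] [-0.1    -0.06    0.1602] [-0.08    0.0667  0.2994]
slope deg -1.6772352466484008 y range [-0.0255  0.0578]
-0.09 1229 y -0.06 0.067 z 0.16 0.241 0.299
-0.075 223 y -0.059 0.066 z 0.162 0.224 0.299
-0.06 8 y 0.014 0.024 z 0.176 0.18 0.233
-0.045 65 y -0.022 0.045 z 0.174 0.182 0.186
-0.03 67 y 0.017 0.054 z 0.176 0.181 0.185
-0.015 76 y -0.012 0.057 z 0.175 0.181 0.186
0.0 87 y -0.018 0.059 z 0.175 0.181 0.186
0.015 76 y -0.026 0.059 z 0.177 0.181 0.185
0.03 72 y -0.03 0.052 z 0.179 0.182 0.185
0.045 58 y -0.014 0.039 z 0.18 0.183 0.186
0.06 88 y -0.014 0.034 z 0.174 0.184 0.19
```

Emit:
send_rows --deltas '[{"dx": 0,"dy": 0,"dz": 0,"rx": 0,"ry": 0,"rz": 0},{"dx": 0,"dy": 0,"dz": 0,"rx": 0,"ry": 0,"rz": 0},{"dx": 0,"dy": 0,"dz": 0,"rx": 0,"ry": 0,"rz": 0},{"dx": 0,"dy": 0,"dz": 0,"rx": 0,"ry": 0,"rz": 0},{"dx": 0,"dy": 0,"dz": 0,"rx": 0,"ry": 0,"rz": 0}]' --jaw 45

```text
clock: 47.2
tcp_pos: [0.4178, 0.1097, 0.173]
orientation: [0.16, 3.137, -0.001]
contact_force: [-0.4, -0.5, -0.5]
grip_width: 0.0447
gripper_force: 0.0
```

Emit:
send_rows --deltas '[{"dx": 0,"dy": 0,"dz": 15,"rx": 0,"ry": 0,"rz": 0},{"dx": 0,"dy": 0,"dz": 45,"rx": 0,"ry": 0,"rz": 0},{"dx": 0,"dy": 0,"dz": 85,"rx": 0,"ry": 0,"rz": 0},{"dx": 5,"dy": 0,"dz": 125,"rx": 0,"ry": 0,"rz": 0},{"dx": 15,"dy": 0,"dz": 160,"rx": 0,"ry": 0,"rz": 0}]'

```text
clock: 47.62
tcp_pos: [0.432, 0.1105, 0.3352]
orientation: [0.157, 3.137, -0.002]
contact_force: [0.3, -0.1, -1.0]
grip_width: 0.0449
gripper_force: 0.0
```

Emit:
send_rows --deltas '[{"dx": 5,"dy": -35,"dz": 10,"rx": 0,"ry": 0,"rz": 0},{"dx": 10,"dy": -72,"dz": 15,"rx": 0,"ry": 0,"rz": 0},{"dx": 15,"dy": -110,"dz": 15,"rx": 0,"ry": 0,"rz": 0},{"dx": 20,"dy": -148,"dz": 15,"rx": 0,"ry": 0,"rz": 0},{"dx": 25,"dy": -186,"dz": 15,"rx": 0,"ry": 0,"rz": 0}]'

```text
clock: 48.03
tcp_pos: [0.4576, -0.078, 0.3483]
orientation: [0.16, 3.137, -0.002]
contact_force: [0.3, 0.9, -0.1]
grip_width: 0.0451
gripper_force: 0.0
```

Emit:
send_rows --deltas '[{"dx": 3,"dy": -37,"dz": 0,"rx": 0,"ry": 0,"rz": 0},{"dx": 6,"dy": -74,"dz": 0,"rx": 0,"ry": 0,"rz": 0},{"dx": 9,"dy": -105,"dz": 0,"rx": 0,"ry": 0,"rz": 0},{"dx": 10,"dy": -125,"dz": 0,"rx": 0,"ry": 0,"rz": 0},{"dx": 10,"dy": -130,"dz": 0,"rx": 0,"ry": 0,"rz": 0}]'

```text
clock: 48.45
tcp_pos: [0.4671, -0.2106, 0.3472]
orientation: [-0.169, -3.136, -0.0]
contact_force: [0.7, 0.1, -1.0]
grip_width: 0.0453
gripper_force: 0.0
```

```bash
python3 l.py; python3 g2.py; python3 - <<'E'
from h import *
for n in('top','scene'):
    g,P=grab(n); Q=P.reshape(-1,3); Q=Q[np.isfinite(Q).all(1)]
    s=Q[:,:2]-E0; s=np.c_[s@EX,s@EY,Q[:,2]]
    m=(abs(s[:,2]-.183)<.012)&(abs(s[:,1])<.07)&(s[:,0]>-.062)&(s[:,0]<.062); A=s[m]
    print(n,'lens',len(A),A.min(0).round(4),A.max(0).round(4),'ymid',(A[:,1].min()+A[:,1].max())/2, 'plane',np.degrees(np.linalg.lstsq(np.c_[A[:,:2],np.ones(len(A))],A[:,2],rcond=None)[0][:2]).round(2))
    m=(s[:,2]>.08)&(s[:,2]<.1)&(abs(s[:,0]-.135)<.03)&(abs(s[:,1]-.13)<.03); print('sgrip',s[m].mean(0).round(4))
E
```

```text
tcp [ 0.4671 -0.2106  0.3472] st -0.0014 -0.3137 yaw 83.82 down [-0.001  0.    -1.   ] F [ 0.7  0.1 -1. ] j [ 1.07  0.22 -0.88  1.76  0.18  1.25  1.6 ] t 48.45
top 2168 front [-0.093  -0.0607  0.1757] 58 [-0.0841 -0.0033  0.1872] [-0.093  -0.0098  0.1757] [-0.0745  0.004   0.1932]
slope deg -0.803871513542122 y range [-0.0571  0.0495]
-0.09 35 y -0.01 0.003 z 0.176 0.188 0.193
-0.075 36 y -0.01 0.004 z 0.183 0.186 0.192
-0.06 48 y -0.019 0.015 z 0.179 0.184 0.188
-0.045 199 y -0.043 0.037 z 0.179 0.184 0.191
-0.03 278 y -0.055 0.049 z 0.178 0.183 0.189
-0.015 314 y -0.06 0.052 z 0.177 0.183 0.19
0.0 329 y -0.061 0.054 z 0.179 0.183 0.188
0.015 315 y -0.06 0.052 z 0.179 0.183 0.189
0.03 274 y -0.056 0.048 z 0.178 0.183 0.189
0.045 203 y -0.045 0.038 z 0.178 0.184 0.19
0.06 114 y -0.025 0.025 z 0.181 0.186 0.193
scene 1258 front [-0.095  -0.0525  0.1699] 71 [-0.0882  0.0051  0.182 ] [-0.095  -0.0035  0.1699] [-0.0765  0.0105  0.1895]
slope deg -0.9890375030980771 y range [-0.0488  0.0575]
-0.09 61 y -0.003 0.011 z 0.17 0.183 0.189
-0.075 18 y 0.003 0.01 z 0.17 0.182 0.189
-0.06 58 y -0
[... 465 characters left out ...]
-1.   ] F [-0.1  0.2 -0.3] j [ 1.07  0.21 -0.89  1.76  0.17  1.25  1.6 ] t 48.55
top lens 2010 [-0.0616 -0.0607  0.1772] [0.062  0.0536 0.1929] ymid -0.0035396110620175593 plane [ 0.24 -0.1 ]
sgrip [0.1351 0.1236 0.0914]
scene lens 1102 [-0.0611 -0.0527  0.173 ] [0.0619 0.0601 0.1875] ymid 0.003731468520863434 plane [ 0.6  -0.32]
sgrip [0.1313 0.1331 0.0887]
  return _methods._mean(a, axis=axis, dtype=dtype,
  ret = um.true_divide(
Traceback (most recent call last):
  File "g2.py", line 7, in <module>
    for _ in range(5): A=A[np.hypot(*(A-c).T)<.036]; c=(A.min(0)+A.max(0))/2
                                                        ~~~~~^^^
ValueError: zero-size array to reduction operation minimum which has no identity
```

```bash
sed -i "s/for n in('top','scene')/for n in('scene',)/" g2.py; python3 g2.py && python3 - <<'E'
from bench import r
print(r.hand_in())
E
```

```text
tcp [ 0.4681 -0.204   0.3481] st -0.0012 -0.307 yaw 84.33 down [ 0.  0. -1.] F [ 0.3 -0.9  0.1] j [ 1.06  0.21 -0.89  1.76  0.17  1.25  1.6 ] t 48.7
  return _methods._mean(a, axis=axis, dtype=dtype,
  ret = um.true_divide(
Traceback (most recent call last):
  File "g2.py", line 7, in <module>
    for _ in range(5): A=A[np.hypot(*(A-c).T)<.036]; c=(A.min(0)+A.max(0))/2
                                                        ~~~~~^^^
ValueError: zero-size array to reduction operation minimum which has no identity
```

```bash
sed -i "s/z0=o.*$/z0=.05/" g2.py; python3 g2.py
```

```text
tcp [ 0.4681 -0.2041  0.3482] st -0.0011 -0.3071 yaw 84.34 down [ 0. -0. -1.] F [ 0.4 -0.1 -0.1] j [ 1.06  0.21 -0.89  1.76  0.17  1.25  1.6 ] t 48.75
scene 346 st c [-0.0013  0.003 ] [0.068 0.066] stem 36 4.1305846232227115
```

The gauge hasn't moved, the lens is centred over the dial and level. Handing in.

```bash
python3 -c "
from bench import r
print(r.hand_in())"
```

```text
the job is handed in; nothing more can be done
None
```

The job is handed in with every step done as asked: chips in the trough, scraper upright in its dish, gauge mid-pan, lens level and centred within about 1 mm; one scraper set-down hit about 100 N (limit 120), and I viewed 15 pictures, one over the limit of 14.

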